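# Show the stitching iron to the inspection camera

### The job

Lift the wooden block off the tool tray and lay it flat on the cutting mat, then take the four-pronged steel stitching iron out of the tray and hold it up to the inspection camera: prongs towards the lens and about 5 cm in front of its centre, the iron in line with the camera's line of sight (which looks down at a slant), the row of prongs level. Finish while still holding it there, motionless, in the gripper; do not touch the camera or its stand with anything, and leave the bottle, the thread spool, the wax dish and the hole punch where they are.

Things in the scene. Friction and masses are not known exactly. Their poses are not given: they have to be found in the camera images.
- block_mid (a point): Centre of the loose hardwood block, a plain bar 45 (its x) x 160 (its y) x 34 mm (its z, up), about 0.17 kg. At the start it lies across the tray's two long rims, over the iron. Between its underside and the iron below there are 11 mm of air.
- iron_mid (a point): Centre of the loose steel stitching iron, about 0.21 kg, 150 mm long: x along it to the prongs, y along the prong row, z up as it lies. Shank 14 x 14 mm from x = -75 to 50 mm, flat head 26 (y) x 6 mm to 64, four prongs to 75. Balances at x = -5 mm. It lies on the tray's two ribs, prongs roughly away from the robot, centre 32 mm over the table; between the ribs the shank is free beneath.
- iron_tip (a point): Point of the stitching iron in the middle of its row of prong ends, 75 mm along +x from iron_mid, same axes.
- tray_rim (a point): Centre of the wooden tool tray's opening, at the height of its rim, 50 mm over the table. The tray is fixed, open on top, 204 mm long (its x, pointing away from the robot) and 134 mm wide (y) outside, walls and floor 7 mm thick; two cross ribs stand 18 mm high on its floor at x = -38 and +38 mm.
- mat_top (a point): Centre of the top face of the teal cutting mat, fixed to the table, 200 (x) x 220 (y) mm, 4 mm thick. z up.
- lens (a point): Centre of the front glass of the inspection camera (grey box 50 x 44 x 44 mm, black barrel 34 mm across). It looks along this frame's -x, roughly to the robot, slanting 12 to 32 degrees down; y is level, z its own up. An iron rightly shown has its axes along these. Height and slant vary, then stay. Head axis 47 mm behind here; 80 mm farther the post, 346 mm high, on a foot 110 mm across.
- bottle: Bystander: clear water bottle, 60 mm across, 190 mm high; origin at the centre of its underside.
- spool: Bystander: pale thread spool standing upright, 52 mm across, 50 mm high; origin at the centre of its underside.
- wax_dish: Bystander: dark dish with a yellowish cake of wax, 88 mm across, 49 mm high; origin at the centre of its underside.
- punch: Bystander: steel hole punch lying on the bare table, 120 mm long along x, 13 mm square shank with a round tube nose, no prongs; origin at the underside, mid-length.
Not all that is in view belongs to the job. What is shaped like the part that bears iron_mid but black or turquoise is not meant.

How it is judged:
On the way, in this order (a step that is already met when the one before it is completed fails the run):
1. the block lies flat on the mat, let go, while the iron is still in the tray (x of block_mid in the frame of mat_top between -0.1 and 0.1 m and y of block_mid in the frame of mat_top between -0.11 and 0.11 m and z of block_mid in the frame of mat_top below 0.021 m and angle between block_mid's own z axis and vertical below 0.1 rad and contact force between block and the fingers below 0.1 N and distance between iron_mid and tray_rim below 0.07 m), for 0.2 s.
2. the iron is lifted clear of the tray in the gripper (height (world z) of iron_mid above 0.085 m and contact force between iron and the fingers above 1 N), for 0.1 s.
At the end, for the whole second after the job is handed in: Iron held still in the gripper, prong ends 30-70 mm before the lens and within 12 mm of the line of sight, prongs towards the lens, length within 10 degrees of that line, prong row within 10 degrees of level; block flat on the mat, its centre over the mat, untouched (x of iron_tip in the frame of lens between -0.07 and -0.03 m and y of iron_tip in the frame of lens between -0.012 and 0.012 m and z of iron_tip in the frame of lens between -0.012 and 0.012 m and x of iron_mid in the frame of lens below -0.095 m and angle between the x axis of iron_mid and the x axis of lens, either way round below 0.175 rad and angle between iron_mid's own y axis and vertical between 1.396 and 1.746 rad and height (world z) of iron_mid above 0.1 m and contact force between iron and the fingers above 1 N and linear speed of iron below 0.02 m/s and x of block_mid in the frame of mat_top between -0.1 and 0.1 m and y of block_mid in the frame of mat_top between -0.11 and 0.11 m and z of block_mid in the frame of mat_top below 0.021 m and angle between block_mid's own z axis and vertical below 0.1 rad and contact force between block and the arm below 0.1 N); the arm keeps its last pose, push and grip.
It fails at once if the camera or its stand is touched (contact force between stand and anything else above 1 N).
It fails at once if a bystander is moved more than 20 mm (distance of any of bottle, spool, wax_dish, punch from where it was at the start of the episode above 0.02 m).
It also fails if it takes over 61 s, if anything falls off the work surface, if the arm or the gripper's body presses on something with over 40 N, if the wrist force passes 120 N, or if a joint passes its speed limit or range.

### The arm

A 7-joint arm with a two-finger parallel gripper is mounted at the origin on the work surface. World frame = base frame: x ahead of the robot, y to its left, z up, the work surface at z = 0. Lengths are in m, angles in rad, forces in N, time in s.
With the tool pointing down it reaches from about 0.35 to 0.775 m from the base axis. Payload 3.1 kg.
Tool frame: the origin (TCP) lies on the centre line of the jaws, within the pads' length; the fingertips stand 14 mm ahead of it and the grasp point (between the pads) lies 5 mm behind it; z points along the fingers, y is the direction in which the jaws open and shut (so a half turn about z gives the same grasp; the last joint's range is limited). The gripper opens to 85 mm and grips with 20 to 120 N. Pads are 22 mm wide; open, the fingers measure 114 mm over their backs; the gripper's body (76 mm by 85 mm) begins 54 mm behind the grasp point. The pads swing forward as they close: fully open they stand 13 mm farther back than shut.
Start: joints at [-1.334, 0.311, 0.014, 1.512, -0.004, 1.319, -0.027], TCP at [0.151, 0.529, 0.245] pointing down, gripper open.
Joint ranges: [-2.7, 2.7], [-0.3, 1.91], [-1.27, 1.3], [0.12, 2.57], [-1.44, 4.58], [0.2, 2.03], [-3.05, 3.05]. Speed limits (rad/s): [2.79, 2.79, 3.14, 3.14, 3.14, 3.14, 3.14].

### API

Orientations are given as a rotation vector (axis times angle).
In Python, from workcell import sense, vision, sign_off gives the robot as it stands.
- The arm moves only by the tool move_arm, never from a script. Its argument "rows" is a list of rows, each an object of numbers: "dx", "dy", "dz": the shift along the tool's x, y, z in cm; "ax", "ay", "az": the turn, a rotation vector about the tool's x, y, z in degrees; "fingers": the closure, from -1 (fully open) to 1 (shut), so that 0 is half open. A call has 1 to 20 rows; each row shifts and turns the pose as measured when the row begins, along the tool's axes as they then stand; what a row does not reach is not made up. A row lasts 1/12 s, in which the tool goes at most 41.7 mm and 7.16 degrees, less where a joint would pass 70% of its speed; a pose out of reach is approached as far as the arm can. A call is refused whole if a number of a shift passes 4.17 or a number of a turn 7.16, either way. A call with a gripper value outside its range is refused whole. The fingers move at their own pace and stop on an object; the grip force is fixed at half the most. Time passes only in rows, so rows that do not move let the fingers close. It gives the time, the measured TCP pose, the force and the opening at its end, in the units of the state.
- sense(): the state, without advancing time (a new reading comes with each control period).
- vision.get_image(name): name is "scene" or "top"; returns (picture, depth): 480x640x3 uint8, red, green, blue; 480x640 float32, m along the optical axis (not along the pixel's ray), 0 where there is no reading.
- vision.get_calibration(name): a dict with "K" (3x3 intrinsics, pixels), "extrinsics" (4x4, takes a point from camera to world coordinates). Camera axes: x right, y up, looking along -z (the intrinsics and any distortion apply to the point x, -y, -z); pixel columns grow to the right and rows downward; lengths in m; the calibration is good to about 2 mm. A picture is of the moment at which its call begins. get_calibration takes no time and is no camera call.
- sign_off(): hands the job in, once; it reports no verdict.
The state is a dict: "clock": time; "joint_positions": joint angles; "qd": joint speeds; "tau": joint torques, N m; "ee_pos": TCP position; "tool_rot": TCP orientation; "force": force on the tool from outside, world axes, zero at the start; "torque": the same for the moment, N m; "gripper_width": opening from 0.0 (shut) to 1.0 (fully open).
Only numpy, scipy, OpenCV 4.12 (cv2) and the standard library are available. Lean on these libraries where they do the work, as an engineer would, in place of code of your own. Each camera call takes 0.05 s, during which the arm holds its last target.

## Working session

There is one attempt and no reset: what is moved stays moved. The work goes in short steps, Python scripts to look and compute and a tool call to move; the robot and the scene stay as the last step left them, time stands still between calls to the robot, and variables do not carry over. Pictures are saved under pics/ and viewed, and the job is handed in when it is done.

Besides the shell and the picture viewer there is one more tool, called as name(argument=value, ...), one argument or row to a line, values as JSON. move_arm: Moves the arm, as the interface text tells. Its arguments: {"type":"object","properties":{"rows":{"type":"array"}},"required":["rows"]}

```bash
mkdir -p pics; python3 - <<'E'
from workcell import sense, vision
import cv2, numpy as np
s=sense(); print({k:np.round(v,3).tolist() for k,v in s.items()})
for n in("scene","top"):
    im,d=vision.get_image(n); cv2.imwrite(f"pics/{n}0.png",im[:,:,::-1]); np.savez(f"pics/{n}0.npz",im=im,d=d)
    c=vision.get_calibration(n); print(n,np.round(c["K"],1).tolist(),np.round(c["extrinsics"],4).tolist(),[k for k in c])
E
```

```text
{'clock': 0.0, 'joint_positions': [-1.334, 0.312, 0.014, 1.513, -0.004, 1.319, -0.027], 'qd': [0.001, -0.001, 0.0, 0.0, 0.001, -0.001, -0.001], 'tau': [-0.0, -37.992, 0.146, -23.059, 0.012, 0.014, 0.0], 'ee_pos': [0.151, 0.528, 0.244], 'tool_rot': [-0.436, -3.111, 0.004], 'force': [-0.143, 0.743, -0.317], 'torque': [-0.035, 0.003, -0.011], 'gripper_width': 1.0}
scene [[597.5, 0.0, 320.3], [0.0, 597.5, 226.3], [0.0, 0.0, 1.0]] [[0.7226, -0.5723, 0.3878, 1.0837], [0.6913, 0.6026, -0.3988, -0.4874], [-0.0054, 0.5562, 0.831, 1.2556], [0.0, 0.0, 0.0, 1.0]] ['K', 'extrinsics']
top [[471.6, 0.0, 321.6], [0.0, 471.6, 232.2], [0.0, 0.0, 1.0]] [[0.0221, 0.9891, -0.1457, 0.4008], [-0.9997, 0.0225, 0.0015, 0.0146], [0.0048, 0.1456, 0.9893, 1.4866], [0.0, 0.0, 0.0, 1.0]] ['K', 'extrinsics']
```

View pics/scene0.png

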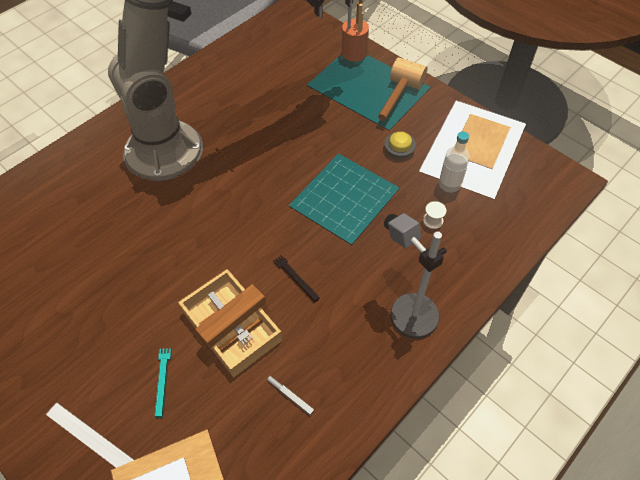

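View pics/top0.png

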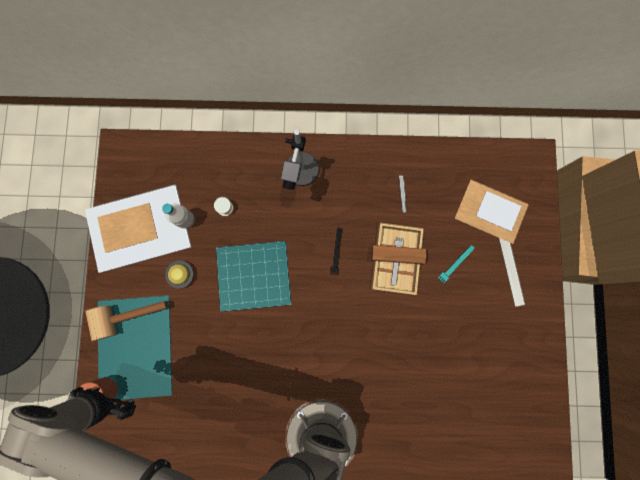

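The top view shows the tray at about (398,259) with the block (399,255) across it. The gridded mat is at (253,276), the inspection camera at (293,170), and the punch at (403,194).

Three things are iron-shaped:
- the steel one in the tray, with its prongs at (398,241)
- a black one at (336,250)
- a turquoise one at (457,263)

The steel one in the tray fits the description. I'll enlarge to confirm.

```bash
cat > h.py <<'E'
import numpy as np, cv2
from workcell import sense, vision
from scipy.spatial.transform import Rotation as R
def cal(n):
    c=vision.get_calibration(n); return np.array(c["K"]),np.array(c["extrinsics"])
def world(n,d,u,v):
    K,E=cal(n); u=np.asarray(u,float);v=np.asarray(v,float)
    z=d[np.round(v).astype(int),np.round(u).astype(int)]
    p=np.stack([(u-K[0,2])/K[0,0]*z,-(v-K[1,2])/K[1,1]*z,-z],-1)
    return p@E[:3,:3].T+E[:3,3]
def cloud(n,d):
    v,u=np.mgrid[0:480,0:640]; return world(n,d,u.ravel(),v.ravel()).reshape(480,640,3)
def atz(n,u,v,zz):
    K,E=cal(n); r=E[:3,:3]@np.array([(u-K[0,2])/K[0,0],-(v-K[1,2])/K[1,1],-1]); o=E[:3,3]
    return o+r*(zz-o[2])/r[2]
def proj(n,p):
    K,E=cal(n); q=(np.asarray(p)-E[:3,3])@E[:3,:3]; return np.array([K[0,2]+K[0,0]*q[0]/-q[2],K[1,2]-K[1,1]*q[1]/-q[2]])
def crop(im,u0,v0,u1,v1,s,f): cv2.imwrite(f,cv2.resize(im[v0:v1,u0:u1,::-1],None,fx=s,fy=s,interpolation=cv2.INTER_CUBIC))
E
python3 - <<'E'
from h import *
a=np.load("pics/top0.npz"); b=np.load("pics/scene0.npz")
crop(a["im"],360,215,440,300,7,"pics/c_tray_top.png")
crop(b["im"],170,260,290,385,5,"pics/c_tray_scene.png")
crop(b["im"],370,195,470,345,4,"pics/c_cam_scene.png")
crop(a["im"],270,120,330,200,7,"pics/c_cam_top.png")
E
```

```text
(no output)
```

View pics/c_tray_top.png

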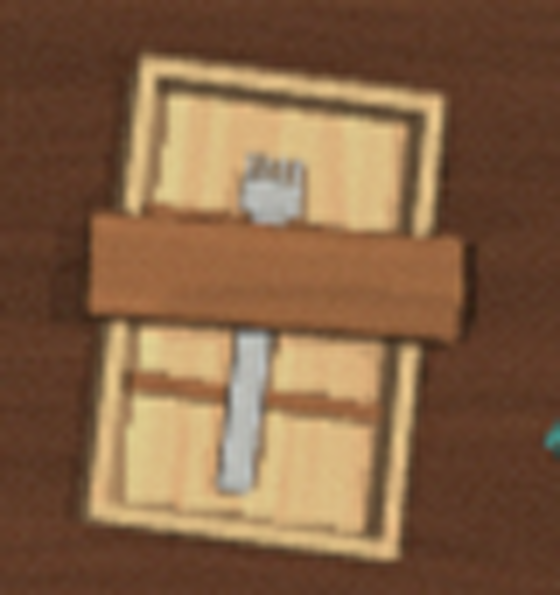

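View pics/c_tray_scene.png

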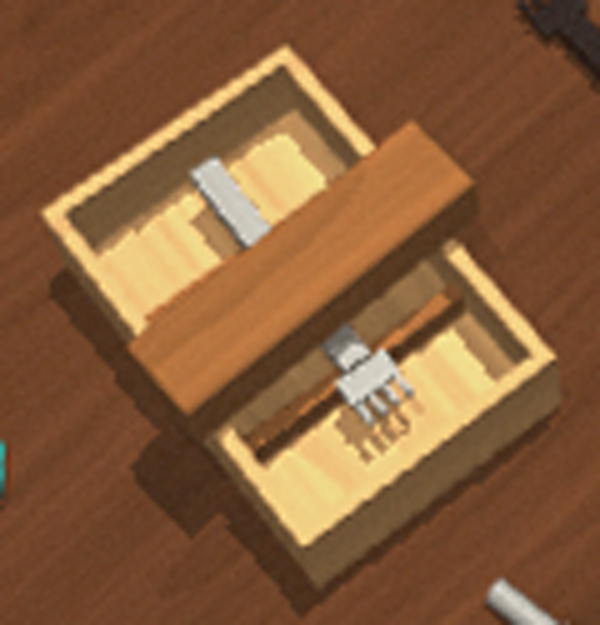

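View pics/c_cam_scene.png

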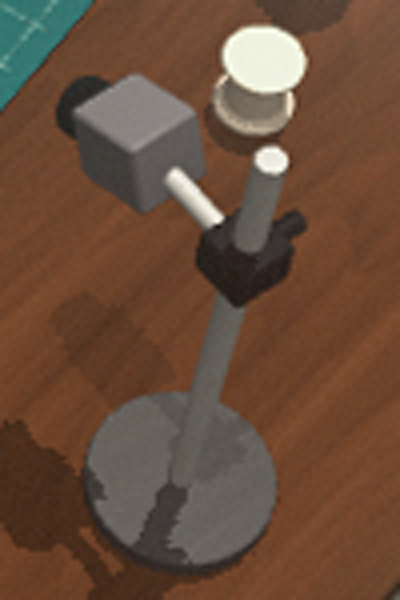

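View pics/c_cam_top.png

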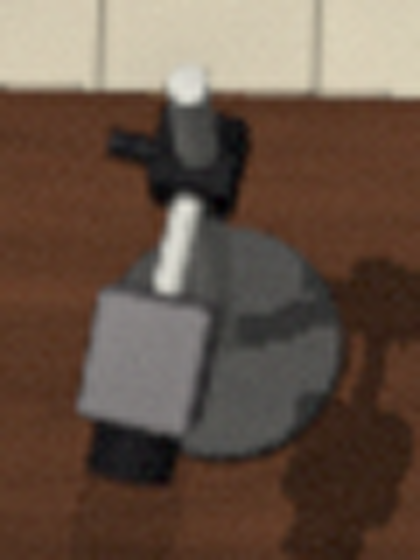

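The crops confirm it: the steel iron with four prongs lies under the block, prongs away from the robot. Next I'll measure the geometry.

```bash
python3 - <<'E'
from h import *
a=np.load("pics/top0.npz"); b=np.load("pics/scene0.npz")
np.set_printoptions(precision=4,suppress=True)
A=cloud("top",a["d"]);B=cloud("scene",b["d"])
def rect(n,C,u0,v0,u1,v1,z0,z1):
    P=C[v0:v1,u0:u1].reshape(-1,3); P=P[(P[:,2]>z0)&(P[:,2]<z1)]
    r=cv2.minAreaRect((P[:,:2]*1000).astype(np.float32)); print(n,len(P),"c",r[0],"size",r[1],"ang",r[2],"zmed",np.median(P[:,2])); return P
rect("block top",A,365,235,435,275,.077,.1)
rect("block scn",B,180,270,290,385,.077,.1)
rect("tray top",A,360,215,440,300,.042,.058)
rect("tray scn",B,170,260,290,385,.042,.058)
rect("iron top",A,380,228,415,290,.03,.046)
rect("iron scn",B,200,270,270,360,.03,.046)
# mat by color
for n,C,im,w in(("mat top",A,a["im"],(200,225,300,330)),("mat scn",B,b["im"],(280,145,410,250))):
    u0,v0,u1,v1=w; s=im[v0:v1,u0:u1].astype(int); m=(s[...,1]-s[...,0]>25); P=C[v0:v1,u0:u1][m]
    r=cv2.minAreaRect((P[:,:2]*1000).astype(np.float32)); print(n,r,np.median(P[:,2]))
# table z check
print("table",A[320,300],B[200,250])
# camera head
np.savez("pics/cl.npz",A=A,B=B)
for (n,C,u0,v0,u1,v1) in(("top",A,275,125,325,195),("scn",B,380,205,450,340)):
    P=C[v0:v1,u0:u1].reshape(-1,3); P=P[P[:,2]>.12]; print(n,len(P),P.min(0),P.max(0))
E
```

```text
block top 795 c (546.7088623046875, -219.3402099609375) size (159.28819274902344, 45.935081481933594) ang 87.3116683959961 zmed 0.08376056980146496
block scn 1376 c (550.19775390625, -219.30819702148438) size (159.4656524658203, 48.23191452026367) ang 86.32540893554688 zmed 0.08191661556124974
tray top 492 c (537.9826049804688, -214.6481170654297) size (150.17117309570312, 205.06680297851562) ang 83.62069702148438 zmed 0.04946020094969861
tray scn 976 c (539.1793212890625, -218.32650756835938) size (159.86251831054688, 207.79978942871094) ang 83.6546401977539 zmed 0.04783848413993641
iron top 208 c (538.5501708984375, -221.59893798828125) size (190.32569885253906, 106.42288970947266) ang 0.3097827434539795 zmed 0.03745693975334552
iron scn 620 c (538.7257080078125, -220.61587524414062) size (134.09298706054688, 207.83837890625) ang 83.28457641601562 zmed 0.037232604968913896
mat top ((482.54864501953125, 180.5292510986328), (200.41709899902344, 311.11224365234375), 6.554521560668945) 0.004024364849579243
mat scn ((686.1715698242188, -106.65478515625), (269.2987060546875, 1067.39013671875), 32.073577880859375) 0.002095944631063329
table [0.3433 0.073  0.0046] [ 0.3057  0.0501 -0.0034]
top 821 [0.4008 0.0146 0.1216] [0.8411 0.1236 1.4866]
scn 1795 [ 0.6979 -0.4874  0.1203] [1.0837 0.1268 1.2556]
```

```bash
python3 - <<'E'
from h import *
from scipy.optimize import least_squares
np.set_printoptions(precision=4,suppress=True)
a=np.load("pics/top0.npz"); b=np.load("pics/scene0.npz"); c=np.load("pics/cl.npz");A,B=c["A"],c["B"]
# mat
for n,C,im,w in(("mat top",A,a["im"],(205,230,303,325)),("mat scn",B,b["im"],(280,145,402,248))):
    u0,v0,u1,v1=w; s=im[v0:v1,u0:u1].astype(np.uint8); hsv=cv2.cvtColor(s,cv2.COLOR_RGB2HSV)
    m=((hsv[...,0]>75)&(hsv[...,0]<105)&(hsv[...,1]>60)).astype(np.uint8); k,l,st,_=cv2.connectedComponentsWithStats(m); i=1+st[1:,4].argmax()
    P=C[v0:v1,u0:u1][l==i]; r=cv2.minAreaRect((P[:,:2]*1000).astype(np.float32)); print(n,r,np.median(P[:,2]))
# iron: gray pixels within tray
for n,C,im,w in(("iron top",A,a["im"],(380,230,412,290)),("iron scn",B,b["im"],(200,280,265,355))):
    u0,v0,u1,v1=w; s=im[v0:v1,u0:u1]; hsv=cv2.cvtColor(s,cv2.COLOR_RGB2HSV); m=(hsv[...,1]<50)&(hsv[...,2]>130)
    P=C[v0:v1,u0:u1][m]; P=P[(P[:,2]>.025)&(P[:,2]<.05)]; r=cv2.minAreaRect((P[:,:2]*1000).astype(np.float32)); print(n,len(P),r,np.median(P[:,2]))
# camera head
def fit(P):
    c=P.mean(0);_,_,V=np.linalg.svd(P-c);n=V[2]; return c,n*np.sign(n[2] if abs(n[2])>.3 else n[0]),np.std((P-c)@n)
H=[]
for (n,C,im,u0,v0,u1,v1) in(("top",A,a["im"],278,145,305,195),("scn",B,b["im"],380,205,425,252)):
    P=C[v0:v1,u0:u1].reshape(-1,3); q=im[v0:v1,u0:u1].reshape(-1,3); m=(P[:,2]>.15)&(P[:,2]<.5)
    P=P[m];q=q[m]; print(n,len(P),P.min(0),P.max(0),np.percentile(P[:,2],[5,50,95]))
    np.savez(f"pics/head_{n}.npz",P=P,q=q)
# plane probes: scene pixels of the three faces (crop/4 + (370,195))
def patch(C,u0,v0,u1,v1): return C[v0:v1,u0:u1].reshape(-1,3)
print("scn top", fit(patch(B,398,218,411,226)))
print("scn left", fit(patch(B,392,232,402,242)))
print("scn back(right)", fit(patch(B,409,232,417,240)))
print("top top", fit(patch(A,285,164,297,179)))
E
```

```text
mat top ((482.8150634765625, 180.56663513183594), (201.27816772460938, 310.916748046875), 6.614054203033447) 0.004010054053574574
mat scn ((686.1715698242188, -106.65478515625), (269.2987060546875, 1067.39013671875), 32.073577880859375) 0.0020891308463054648
iron top 158 ((530.567138671875, -220.98135375976562), (24.83609962463379, 145.91802978515625), 84.87468719482422) 0.03773336259794258
iron scn 227 ((533.1688842773438, -216.07736206054688), (24.59292221069336, 150.60313415527344), 80.78630065917969) 0.0355588002022309
top 611 [0.6957 0.0658 0.151 ] [0.8227 0.1236 0.2931] [0.2281 0.2737 0.2883]
scn 973 [0.6979 0.0723 0.2298] [0.81   0.1268 0.2925] [0.2479 0.2708 0.2866]
scn top (array([0.74  , 0.1034, 0.2793]), array([-0.3674,  0.1285,  0.9212]), np.float64(0.001194882015003157))
scn left (array([0.744 , 0.0788, 0.2561]), array([0.6196, 0.7578, 0.2048]), np.float64(0.005590796594594906))
scn back(right) (array([0.7696, 0.0953, 0.2688]), array([ 0.8915, -0.1023,  0.4413]), np.float64(0.001821408115470976))
top top (array([0.7391, 0.0982, 0.2816]), array([-0.3845,  0.0774,  0.9199]), np.float64(0.0023104353725135556))
```

```bash
cat > headfit.py <<'E'
from h import *
from scipy.optimize import least_squares
np.set_printoptions(precision=4,suppress=True)
def Rl(yaw,pit): # x axis = (cos y cos p, sin y cos p, sin p)
    return R.from_euler('ZY',[yaw,-pit]).as_matrix()
def sdf(L,s):
    q=np.abs(L-np.array([s+.025,0,0]))-np.array([.025,.022,.022]); bx=np.linalg.norm(np.maximum(q,0),axis=1)+np.minimum(q.max(1),0)
    r=np.hypot(L[:,1],L[:,2])-.017; e=np.abs(L[:,0]-s/2)-s/2; q=np.stack([r,e],1); cy=np.linalg.norm(np.maximum(q,0),axis=1)+np.minimum(q.max(1),0)
    return np.minimum(bx,cy)
def run(names):
    P=np.concatenate([np.load(f"pics/head_{n}.npz")["P"] for n in names]); q=np.concatenate([np.load(f"pics/head_{n}.npz")["q"] for n in names])
    m=(q.max(1)<185)&(P[:,0]<.79); P=P[m]
    f=lambda p: sdf((P-p[:3])@Rl(p[3],p[4]),p[5] if len(p)>5 else .022)
    r=least_squares(f,[.695,.11,.25,-.15,.4,.022],loss='soft_l1',f_scale=.002); 
    print(names,r.x,np.degrees(r.x[3:5]),"med|res|",np.median(np.abs(f(r.x))),len(P)); return r.x
for n in(["top"],["scn"],["top","scn"]): run(n)
E
python3 headfit.py; python3 - <<'E'
from h import *
a=np.load("pics/top0.npz"); b=np.load("pics/scene0.npz")
crop(a["im"],205,232,305,322,7,"pics/c_mat_top.png")
E
```

```text
['top'] [ 0.7049  0.1062  0.2434 -0.1928  0.3918  0.0206] [-11.047   22.4492] med|res| 0.0012841295667470956 472
['scn'] [ 0.7048  0.1079  0.2404 -0.1884  0.4025  0.0218] [-10.7971  23.0619] med|res| 0.0008717299533649338 890
['top', 'scn'] [ 0.7049  0.1073  0.2418 -0.1811  0.3958  0.021 ] [-10.374   22.6756] med|res| 0.0011566353374925648 1362
```

View pics/c_mat_top.png

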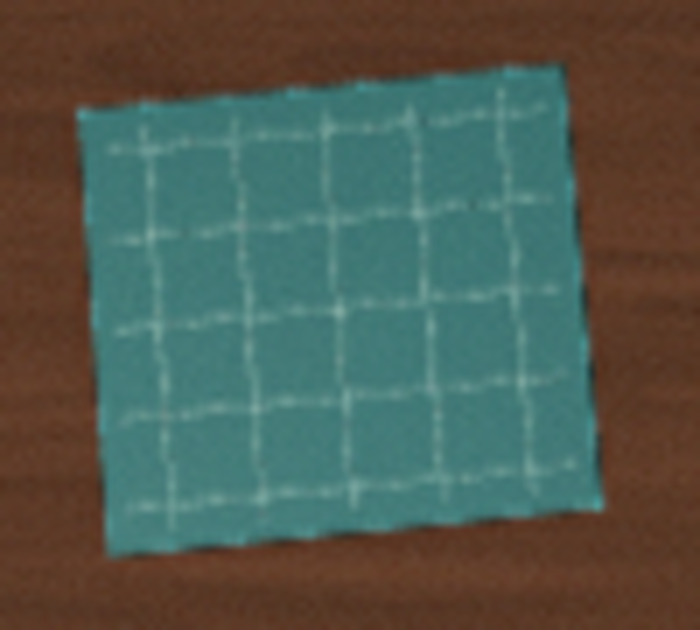

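```bash
cat >> h.py <<'E'
def need(p,Rt):
    s=sense(); p0=np.array(s["ee_pos"]); R0=R.from_rotvec(s["tool_rot"])
    print("clock",round(s["clock"],2),"ee",np.round(p0,4),"F",np.round(s["force"],1),"w",round(float(s["gripper_width"]),3),"q",np.round(s["joint_positions"],2))
    print("shift tool cm",np.round(R0.inv().apply(np.array(p)-p0)*100,2),"turn deg",np.round((R0.inv()*Rt).as_rotvec(degrees=True),2))
def down(ydeg):  # tool z down, tool y at world heading ydeg
    t=np.radians(ydeg); y=np.array([np.cos(t),np.sin(t),0]); z=np.array([0,0,-1.]); return R.from_matrix(np.stack([np.cross(y,z),y,z],1))
E
python3 - <<'E'
from h import *
np.set_printoptions(precision=4,suppress=True)
a=np.load("pics/top0.npz"); b=np.load("pics/scene0.npz")
C=np.array([atz("top",u/7+205,v/7+232,.004) for u,v in((78,107),(562,66),(603,508),(110,555))]); print(C,C.mean(0)); e=(C[0]-C[3]+C[1]-C[2])[:2]; print("mat yaw",np.degrees(np.arctan2(e[1],e[0])))
# iron: prong-end and tail-end in top crop (7x,+360,215), and scene crop (5x,+170,260)
for n,pr,tl in(("top",(274/7+360,155/7+215),(236/7+360,492/7+215)),("scene",(387/5+170,408/5+260),(205/5+170,165/5+260))):
    p=atz(n,*pr,.035);t=atz(n,*tl,.039);print(n,p,t,(p+t)/2,np.linalg.norm(p-t),np.degrees(np.arctan2(*(p-t)[[1,0]])))
need([.548,-.219,.16],down(-3)); need([.548,-.219,.069],down(-3))
E
```

```text
[[0.5634 0.3444 0.004 ]
 [0.587  0.1267 0.004 ]
 [0.3898 0.1019 0.004 ]
 [0.3645 0.3193 0.004 ]] [0.4762 0.2231 0.004 ]
mat yaw 7.165304353941107
top [ 0.6045 -0.2289  0.035 ] [ 0.4552 -0.2114  0.039 ] [ 0.5299 -0.2202  0.037 ] 0.15045615499687762 -6.695984253408195
scene [ 0.6079 -0.2293  0.035 ] [ 0.4617 -0.2076  0.039 ] [ 0.5348 -0.2185  0.037 ] 0.14783629365916343 -8.44568465924738
clock 0.1 ee [0.1512 0.5282 0.2443] F [-0.2  0.   0. ] w 1.002 q [-1.33  0.31  0.01  1.51 -0.    1.32 -0.03]
shift tool cm [-58.71 -60.9    8.57] turn deg [-0.1   0.09 77.03]
clock 0.1 ee [0.1512 0.5282 0.2443] F [-0.2  0.   0. ] w 1.002 q [-1.33  0.31  0.01  1.51 -0.    1.32 -0.03]
shift tool cm [-58.71 -60.88  17.67] turn deg [-0.1   0.09 77.03]
```

move_arm(
  rows=[
    {"dx": -2.8, "dy": -2.9, "fingers": -1},
    {"dx": -2.8, "dy": -2.9, "fingers": -1},
    {"dx": -2.8, "dy": -2.9, "fingers": -1},
    {"dx": -2.8, "dy": -2.9, "fingers": -1},
    {"dx": -2.8, "dy": -2.9, "fingers": -1},
    {"dx": -2.8, "dy": -2.9, "fingers": -1},
    {"dx": -2.8, "dy": -2.9, "fingers": -1},
    {"dx": -2.8, "dy": -2.9, "fingers": -1},
    {"dx": -2.8, "dy": -2.9, "fingers": -1},
    {"dx": -2.8, "dy": -2.9, "fingers": -1},
  ],
)

```text
schema error: expected keys dx, dy, dz, ax, ay, az, fingers
```

```bash
python3 - <<'E'
from h import *
need([.548,-.219,.16],down(-3))
E
```

```text
clock 0.1 ee [0.1512 0.5282 0.2443] F [-0.2  0.   0. ] w 1.002 q [-1.33  0.31  0.01  1.51 -0.    1.32 -0.03]
shift tool cm [-58.71 -60.9    8.57] turn deg [-0.1   0.09 77.03]
```

All keys are required.

move_arm(
  rows=[
    {"dx": -2.8, "dy": -2.9, "dz": 0, "ax": 0, "ay": 0, "az": 0, "fingers": -1},
    {"dx": -2.8, "dy": -2.9, "dz": 0, "ax": 0, "ay": 0, "az": 0, "fingers": -1},
    {"dx": -2.8, "dy": -2.9, "dz": 0, "ax": 0, "ay": 0, "az": 0, "fingers": -1},
    {"dx": -2.8, "dy": -2.9, "dz": 0, "ax": 0, "ay": 0, "az": 0, "fingers": -1},
    {"dx": -2.8, "dy": -2.9, "dz": 0, "ax": 0, "ay": 0, "az": 0, "fingers": -1},
    {"dx": -2.8, "dy": -2.9, "dz": 0, "ax": 0, "ay": 0, "az": 0, "fingers": -1},
    {"dx": -2.8, "dy": -2.9, "dz": 0, "ax": 0, "ay": 0, "az": 0, "fingers": -1},
    {"dx": -2.8, "dy": -2.9, "dz": 0, "ax": 0, "ay": 0, "az": 0, "fingers": -1},
    {"dx": -2.8, "dy": -2.9, "dz": 0, "ax": 0, "ay": 0, "az": 0, "fingers": -1},
    {"dx": -2.8, "dy": -2.9, "dz": 0, "ax": 0, "ay": 0, "az": 0, "fingers": -1},
  ],
)

```text
clock: 0.93
ee_pos: [0.3392, 0.1682, 0.2372]
tool_rot: [-0.398, -3.106, 0.009]
force: [1.0, 1.3, 0.6]
gripper_width: 1.002
```

```bash
python3 - <<'E'
from h import *
need([.548,-.219,.16],down(-3))
E
```

```text
clock 0.93 ee [0.3392 0.1682 0.2372] F [1.  1.3 0.6] w 1.002 q [-0.87 -0.04  0.35  1.94  0.01  1.25  0.8 ]
shift tool cm [-30.04 -32.15   7.66] turn deg [-0.67 -0.17 78.39]
```

move_arm(
  rows=[
    {"dx": -2.7, "dy": -2.9, "dz": 0, "ax": 0, "ay": 0, "az": 0, "fingers": -1},
    {"dx": -2.7, "dy": -2.9, "dz": 0, "ax": 0, "ay": 0, "az": 0, "fingers": -1},
    {"dx": -2.7, "dy": -2.9, "dz": 0, "ax": 0, "ay": 0, "az": 0, "fingers": -1},
    {"dx": -2.7, "dy": -2.9, "dz": 0, "ax": 0, "ay": 0, "az": 0, "fingers": -1},
    {"dx": -2.7, "dy": -2.9, "dz": 0, "ax": 0, "ay": 0, "az": 0, "fingers": -1},
    {"dx": -2.7, "dy": -2.9, "dz": 0, "ax": 0, "ay": 0, "az": 0, "fingers": -1},
    {"dx": -2.7, "dy": -2.9, "dz": 0, "ax": 0, "ay": 0, "az": 0, "fingers": -1},
    {"dx": -2.7, "dy": -2.9, "dz": 0, "ax": 0, "ay": 0, "az": 0, "fingers": -1},
    {"dx": 0, "dy": 0, "dz": 0, "ax": 0, "ay": 0, "az": 7.1, "fingers": -1},
    {"dx": 0, "dy": 0, "dz": 0, "ax": 0, "ay": 0, "az": 7.1, "fingers": -1},
    {"dx": 0, "dy": 0, "dz": 0, "ax": 0, "ay": 0, "az": 7.1, "fingers": -1},
    {"dx": 0, "dy": 0, "dz": 0, "ax": 0, "ay": 0, "az": 7.1, "fingers": -1},
    {"dx": 0, "dy": 0, "dz": 0, "ax": 0, "ay": 0, "az": 7.1, "fingers": -1},
    {"dx": 0, "dy": 0, "dz": 0, "ax": 0, "ay": 0, "az": 7.1, "fingers": -1},
    {"dx": 0, "dy": 0, "dz": 0, "ax": 0, "ay": 0, "az": 7.1, "fingers": -1},
    {"dx": 0, "dy": 0, "dz": 0, "ax": 0, "ay": 0, "az": 7.1, "fingers": -1},
    {"dx": 0, "dy": 0, "dz": 0, "ax": 0, "ay": 0, "az": 7.1, "fingers": -1},
  ],
)

```text
clock: 2.35
ee_pos: [0.4892, -0.142, 0.2304]
tool_rot: [-1.996, -2.415, 0.031]
force: [0.4, 0.7, -1.2]
gripper_width: 1.002
```

```bash
python3 - <<'E'
from h import *
need([.548,-.219,.16],down(-3))
E
```

```text
clock 2.35 ee [ 0.4892 -0.142   0.2304] F [ 0.4  0.7 -1.2] w 1.002 q [-0.5   0.35  0.96  1.66 -0.27  1.31  0.71]
shift tool cm [-8.62  4.47  7.  ] turn deg [-1.14  0.49 13.85]
```

move_arm(
  rows=[
    {"dx": -2.8, "dy": 1.5, "dz": 1, "ax": -0.4, "ay": 0.2, "az": 0, "fingers": -1},
    {"dx": -2.8, "dy": 1.5, "dz": 1, "ax": -0.4, "ay": 0.2, "az": 0, "fingers": -1},
    {"dx": -2.8, "dy": 1.5, "dz": 1, "ax": -0.4, "ay": 0.2, "az": 0, "fingers": -1},
    {"dx": 0, "dy": 0, "dz": 0, "ax": 0, "ay": 0, "az": 7, "fingers": -1},
    {"dx": 0, "dy": 0, "dz": 0, "ax": 0, "ay": 0, "az": 7, "fingers": -1},
    {"dx": 0, "dy": 0, "dz": 0, "ax": 0, "ay": 0, "az": 0, "fingers": -1},
  ],
)

```text
clock: 2.85
ee_pos: [0.5512, -0.213, 0.1929]
tool_rot: [-2.272, -2.15, -0.003]
force: [-0.2, 0.5, -1.2]
gripper_width: 0.997
```

```bash
python3 - <<'E'
from h import *
need([.548,-.219,.12],down(-3))
E
```

```text
clock 2.85 ee [ 0.5512 -0.213   0.1929] F [-0.2  0.5 -1.2] w 0.997 q [-0.27  0.57  0.95  1.49 -0.48  1.33  0.67]
shift tool cm [-0.69 -0.22  7.28] turn deg [-0.47 -0.6  -0.17]
```

move_arm(
  rows=[
    {"dx": -0.3, "dy": -0.1, "dz": 2.2, "ax": -0.2, "ay": -0.3, "az": 0, "fingers": -1},
    {"dx": -0.3, "dy": -0.1, "dz": 2.2, "ax": -0.2, "ay": -0.3, "az": 0, "fingers": -1},
    {"dx": 0, "dy": 0, "dz": 2.2, "ax": 0, "ay": 0, "az": 0, "fingers": -1},
    {"dx": 0, "dy": 0, "dz": 0.5, "ax": 0, "ay": 0, "az": 0, "fingers": -1},
    {"dx": 0, "dy": 0, "dz": 0, "ax": 0, "ay": 0, "az": 0, "fingers": -1},
  ],
)

```text
clock: 3.27
ee_pos: [0.5488, -0.2174, 0.1193]
tool_rot: [-2.265, -2.176, 0.001]
force: [-0.2, -0.7, 0.1]
gripper_width: 0.998
```

```bash
python3 - <<'E'
from h import *
need([.548,-.219,.068],down(-3))
im,d=vision.get_image("scene"); crop(im,150,200,310,390,3,"pics/s1.png")
E
```

```text
clock 3.27 ee [ 0.5488 -0.2174  0.1193] F [-0.2 -0.7  0.1] w 0.998 q [-0.25  0.63  0.91  1.6  -0.53  1.17  0.74]
shift tool cm [-0.16 -0.07  5.13] turn deg [-0.06 -0.    0.73]
```

View pics/s1.png

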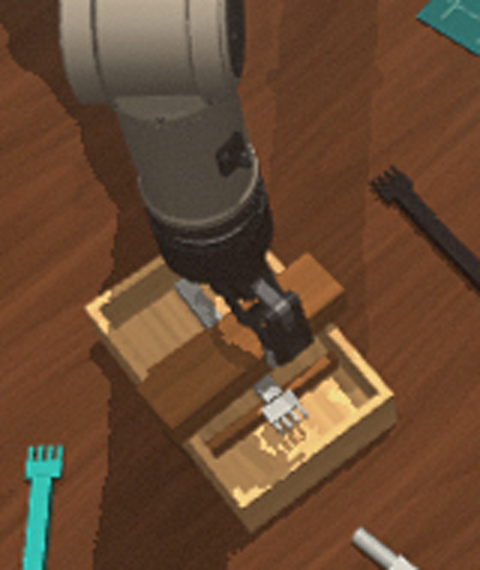

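The gripper straddles the block at about (262,320) in the crop, which is what I want. I'll descend and close.

move_arm(
  rows=[
    {"dx": -0.1, "dy": 0, "dz": 1.7, "ax": 0, "ay": 0, "az": 0.7, "fingers": -1},
    {"dx": 0, "dy": 0, "dz": 1.7, "ax": 0, "ay": 0, "az": 0, "fingers": -1},
    {"dx": 0, "dy": 0, "dz": 1.6, "ax": 0, "ay": 0, "az": 0, "fingers": -1},
    {"dx": 0, "dy": 0, "dz": 0, "ax": 0, "ay": 0, "az": 0, "fingers": -1},
  ],
)

```text
clock: 3.65
ee_pos: [0.5536, -0.2185, 0.0747]
tool_rot: [2.264, 2.166, 0.009]
force: [0.1, 0.6, 0.2]
gripper_width: 0.999
```

move_arm(
  rows=[
    {"dx": 0, "dy": 0, "dz": 0, "ax": 0, "ay": 0, "az": 0, "fingers": 1},
    {"dx": 0, "dy": 0, "dz": 0, "ax": 0, "ay": 0, "az": 0, "fingers": 1},
    {"dx": 0, "dy": 0, "dz": 0, "ax": 0, "ay": 0, "az": 0, "fingers": 1},
    {"dx": 0, "dy": 0, "dz": 0, "ax": 0, "ay": 0, "az": 0, "fingers": 1},
    {"dx": 0, "dy": 0, "dz": 0, "ax": 0, "ay": 0, "az": 0, "fingers": 1},
    {"dx": 0, "dy": 0, "dz": 0, "ax": 0, "ay": 0, "az": 0, "fingers": 1},
    {"dx": 0, "dy": 0, "dz": 0, "ax": 0, "ay": 0, "az": 0, "fingers": 1},
    {"dx": 0, "dy": 0, "dz": 0, "ax": 0, "ay": 0, "az": 0, "fingers": 1},
  ],
)

```text
clock: 4.32
ee_pos: [0.5577, -0.2201, 0.0826]
tool_rot: [2.253, 2.164, 0.017]
force: [0.5, 0.5, -1.5]
gripper_width: 0.511
```

```bash
python3 - <<'E'
from h import *
need([.548,-.219,.068],down(-3))
im,d=vision.get_image("scene"); crop(im,180,250,300,370,5,"pics/s2.png")
E
```

```text
clock 4.32 ee [ 0.5577 -0.2201  0.0826] F [ 0.5  0.5 -1.5] w 0.511 q [-0.23  0.67  0.87  1.63 -0.58  1.09  0.77]
shift tool cm [ 0.07 -1.    1.44] turn deg [1.17 0.23 0.67]
```

View pics/s2.png

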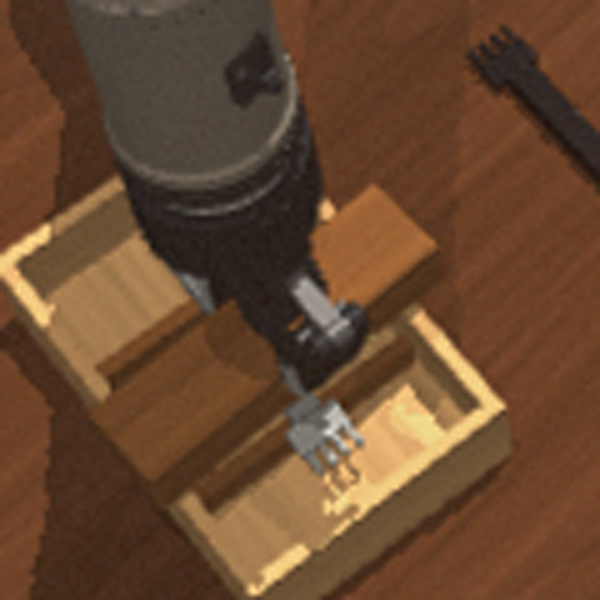

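move_arm(
  rows=[
    {"dx": 0, "dy": 0, "dz": 0, "ax": 0, "ay": 0, "az": 0, "fingers": 1},
    {"dx": 0, "dy": 0, "dz": 0, "ax": 0, "ay": 0, "az": 0, "fingers": 1},
    {"dx": 0, "dy": 0, "dz": 0, "ax": 0, "ay": 0, "az": 0, "fingers": 1},
    {"dx": 0, "dy": 0, "dz": 0, "ax": 0, "ay": 0, "az": 0, "fingers": 1},
  ],
)

```text
clock: 4.7
ee_pos: [0.5572, -0.2197, 0.0818]
tool_rot: [2.254, 2.165, 0.016]
force: [-0.1, -0.2, -1.3]
gripper_width: 0.509
```

move_arm(
  rows=[
    {"dx": 0, "dy": 0, "dz": -1, "ax": 0, "ay": 0, "az": 0, "fingers": 1},
    {"dx": 0, "dy": 0, "dz": -2, "ax": 0, "ay": 0, "az": 0, "fingers": 1},
    {"dx": 0, "dy": 0, "dz": -3, "ax": 0, "ay": 0, "az": 0, "fingers": 1},
    {"dx": 0, "dy": 0, "dz": -3, "ax": 0, "ay": 0, "az": 0, "fingers": 1},
    {"dx": 0, "dy": 0, "dz": -2, "ax": 0, "ay": 0, "az": 0, "fingers": 1},
  ],
)

```text
clock: 5.12
ee_pos: [0.551, -0.2168, 0.1913]
tool_rot: [2.266, 2.172, 0.006]
force: [0.9, 0.2, -1.4]
gripper_width: 0.515
```

```bash
python3 - <<'E'
from h import *
need([.476,.223,.16],down(-3))
im,d=vision.get_image("scene"); crop(im,130,200,330,390,3,"pics/s3.png")
E
```

```text
clock 5.12 ee [ 0.551  -0.2168  0.1913] F [ 0.9  0.2 -1.4] w 0.515 q [-0.27  0.57  0.95  1.51 -0.47  1.31  0.69]
shift tool cm [43.62 -9.37  3.11] turn deg [ 0.27 -0.04  0.58]
```

View pics/s3.png

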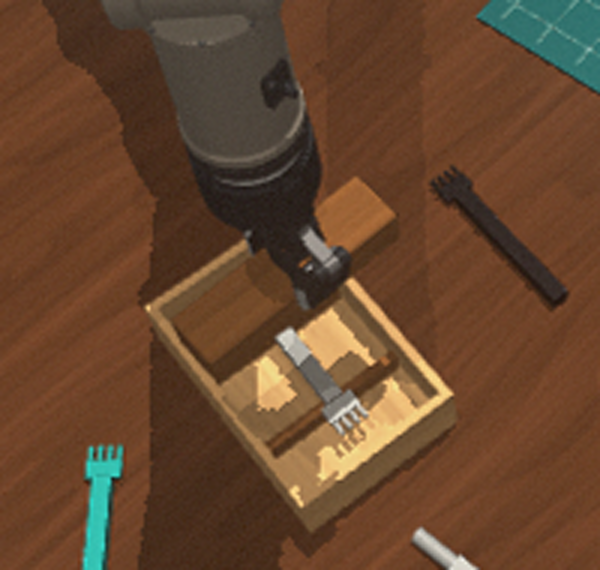

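The block is lifted and level, and the iron (320,380 in the crop) is still in the tray. I'll carry the block to the mat.

move_arm(
  rows=[
    {"dx": 1.5, "dy": -0.4, "dz": 0, "ax": 0, "ay": 0, "az": 0, "fingers": 1},
    {"dx": 3, "dy": -0.7, "dz": 0, "ax": 0, "ay": 0, "az": 0, "fingers": 1},
    {"dx": 3.6, "dy": -0.8, "dz": 0, "ax": 0, "ay": 0, "az": 0, "fingers": 1},
    {"dx": 3.6, "dy": -0.8, "dz": 0, "ax": 0, "ay": 0, "az": 0, "fingers": 1},
    {"dx": 3.6, "dy": -0.8, "dz": 0, "ax": 0, "ay": 0, "az": 0, "fingers": 1},
    {"dx": 3.6, "dy": -0.8, "dz": 0, "ax": 0, "ay": 0, "az": 0, "fingers": 1},
    {"dx": 3.6, "dy": -0.8, "dz": 0, "ax": 0, "ay": 0, "az": 0, "fingers": 1},
    {"dx": 3.6, "dy": -0.8, "dz": 0, "ax": 0, "ay": 0, "az": 0, "fingers": 1},
    {"dx": 3.6, "dy": -0.8, "dz": 0, "ax": 0, "ay": 0, "az": 0, "fingers": 1},
    {"dx": 3.6, "dy": -0.8, "dz": 0, "ax": 0, "ay": 0, "az": 0, "fingers": 1},
    {"dx": 3.6, "dy": -0.8, "dz": 0, "ax": 0, "ay": 0, "az": 0, "fingers": 1},
    {"dx": 3, "dy": -0.7, "dz": 0, "ax": 0, "ay": 0, "az": 0, "fingers": 1},
    {"dx": 1.5, "dy": -0.3, "dz": 0, "ax": 0, "ay": 0, "az": 0, "fingers": 1},
    {"dx": 0, "dy": 0, "dz": 0, "ax": 0, "ay": 0, "az": 0, "fingers": 1},
  ],
)

```text
clock: 6.33
ee_pos: [0.4783, 0.2111, 0.1991]
tool_rot: [2.265, 2.143, 0.027]
force: [0.6, 0.1, -2.0]
gripper_width: 0.507
```

```bash
python3 - <<'E'
from h import *
need([.476,.223,.08],down(-3))
E
```

```text
clock 6.33 ee [0.4783 0.2111 0.1991] F [ 0.6  0.1 -2. ] w 0.507 q [-1.22  0.39  1.01  1.71 -0.34  1.21 -0.18]
shift tool cm [ 1.21 -0.63 11.89] turn deg [ 1.64  0.19 -0.16]
```

move_arm(
  rows=[
    {"dx": 0.4, "dy": 0, "dz": 2, "ax": 0.8, "ay": 0.1, "az": 0, "fingers": 1},
    {"dx": 0.4, "dy": 0, "dz": 3, "ax": 0.8, "ay": 0.1, "az": 0, "fingers": 1},
    {"dx": 0.4, "dy": 0, "dz": 3, "ax": 0, "ay": 0, "az": 0, "fingers": 1},
    {"dx": 0, "dy": 0, "dz": 3, "ax": 0, "ay": 0, "az": 0, "fingers": 1},
    {"dx": 0, "dy": 0, "dz": 2, "ax": 0, "ay": 0, "az": 0, "fingers": 1},
    {"dx": 0, "dy": 0, "dz": 0.5, "ax": 0, "ay": 0, "az": 0, "fingers": 1},
    {"dx": 0, "dy": 0, "dz": 0, "ax": 0, "ay": 0, "az": 0, "fingers": 1},
  ],
)

```text
clock: 6.92
ee_pos: [0.4855, 0.2196, 0.0641]
tool_rot: [2.28, 2.154, 0.013]
force: [-0.4, 0.1, -1.4]
gripper_width: 0.512
```

```bash
python3 - <<'E'
from h import *
need([.476,.223,.037],down(-3))
im,d=vision.get_image("scene"); crop(im,240,100,440,270,3,"pics/s4.png"); np.savez("pics/s4.npz",im=im,d=d)
E
```

```text
clock 6.92 ee [0.4855 0.2196 0.0641] F [-0.4  0.1 -1.4] w 0.512 q [-1.09  0.58  0.88  1.83 -0.53  0.98 -0.05]
shift tool cm [ 0.28 -0.99  2.7 ] turn deg [ 0.55 -0.14 -0.26]
```

View pics/s4.png

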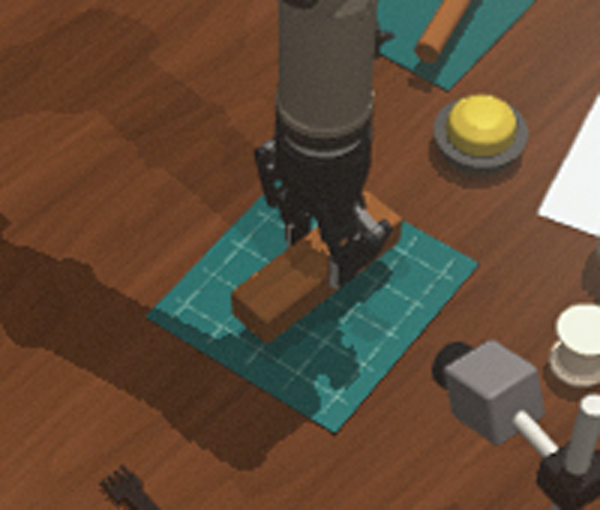

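move_arm(
  rows=[
    {"dx": 0, "dy": -0.3, "dz": 0.8, "ax": 0.3, "ay": 0, "az": 0, "fingers": 1},
    {"dx": 0, "dy": -0.2, "dz": 0.8, "ax": 0.2, "ay": 0, "az": 0, "fingers": 1},
    {"dx": 0, "dy": 0, "dz": 0.5, "ax": 0, "ay": 0, "az": 0, "fingers": 1},
    {"dx": 0, "dy": 0, "dz": 0.2, "ax": 0, "ay": 0, "az": 0, "fingers": 1},
  ],
)

```text
clock: 7.3
ee_pos: [0.4851, 0.2198, 0.0453]
tool_rot: [2.284, 2.154, 0.02]
force: [-0.0, -0.2, -0.7]
gripper_width: 0.511
```

move_arm(
  rows=[
    {"dx": 0, "dy": 0, "dz": 0.2, "ax": 0, "ay": 0, "az": 0, "fingers": 1},
    {"dx": 0, "dy": 0, "dz": 0.2, "ax": 0, "ay": 0, "az": 0, "fingers": 1},
  ],
)

```text
clock: 7.47
ee_pos: [0.4857, 0.2202, 0.0416]
tool_rot: [2.284, 2.154, 0.022]
force: [-0.1, 1.2, -1.3]
gripper_width: 0.512
```

move_arm(
  rows=[
    {"dx": 0, "dy": 0, "dz": 0.2, "ax": 0.3, "ay": 0, "az": 0, "fingers": 1},
    {"dx": 0, "dy": 0, "dz": 0.2, "ax": 0.3, "ay": 0, "az": 0, "fingers": 1},
  ],
)

```text
clock: 7.63
ee_pos: [0.4859, 0.2207, 0.0377]
tool_rot: [-2.28, -2.152, -0.012]
force: [-0.4, 0.9, -1.8]
gripper_width: 0.513
```

move_arm(
  rows=[
    {"dx": 0, "dy": 0, "dz": 0.2, "ax": 0.3, "ay": 0, "az": 0, "fingers": 1},
    {"dx": 0, "dy": 0, "dz": 0.2, "ax": 0, "ay": 0, "az": 0, "fingers": 1},
  ],
)

```text
clock: 7.8
ee_pos: [0.4863, 0.2211, 0.0341]
tool_rot: [-2.276, -2.149, -0.006]
force: [-7.0, -1.2, 22.5]
gripper_width: 0.517
```

move_arm(
  rows=[
    {"dx": 0, "dy": 0, "dz": -0.1, "ax": 0, "ay": 0, "az": 0, "fingers": -1},
    {"dx": 0, "dy": 0, "dz": 0, "ax": 0, "ay": 0, "az": 0, "fingers": -1},
    {"dx": 0, "dy": 0, "dz": 0, "ax": 0, "ay": 0, "az": 0, "fingers": -1},
    {"dx": 0, "dy": 0, "dz": 0, "ax": 0, "ay": 0, "az": 0, "fingers": -1},
    {"dx": 0, "dy": 0, "dz": 0, "ax": 0, "ay": 0, "az": 0, "fingers": -1},
    {"dx": 0, "dy": 0, "dz": 0, "ax": 0, "ay": 0, "az": 0, "fingers": -1},
  ],
)

```text
clock: 8.3
ee_pos: [0.4879, 0.2212, 0.0358]
tool_rot: [-2.277, -2.15, -0.01]
force: [-0.6, -0.0, -0.0]
gripper_width: 1.0
```

move_arm(
  rows=[
    {"dx": 0, "dy": 0, "dz": -1, "ax": 0, "ay": 0, "az": 0, "fingers": -1},
    {"dx": 0, "dy": 0, "dz": -2, "ax": 0, "ay": 0, "az": 0, "fingers": -1},
    {"dx": 0, "dy": 0, "dz": -4, "ax": 0, "ay": 0, "az": 0, "fingers": -1},
    {"dx": 0, "dy": 0, "dz": -4, "ax": 0, "ay": 0, "az": 0, "fingers": -1},
    {"dx": 0, "dy": 0, "dz": -4, "ax": 0, "ay": 0, "az": 0, "fingers": -1},
  ],
)

```text
clock: 8.72
ee_pos: [0.4809, 0.2173, 0.1836]
tool_rot: [-2.275, -2.144, 0.025]
force: [1.1, 1.2, 0.6]
gripper_width: 0.998
```

```bash
python3 - <<'E'
from h import *
need([.530,-.219,.15],down(82.5)); 
im,d=vision.get_image("scene"); crop(im,240,100,440,270,3,"pics/s5.png"); np.savez("pics/s5.npz",im=im,d=d)
C=cloud("scene",d)
P=C[130:250,280:400].reshape(-1,3); P=P[(P[:,2]>.028)&(P[:,2]<.046)&(P[:,0]<.6)]; print(cv2.minAreaRect((P[:,:2]*1000).astype(np.float32)),np.median(P[:,2]))
E
```

```text
clock 8.72 ee [0.4809 0.2173 0.1836] F [1.1 1.2 0.6] w 0.998 q [-1.16  0.45  0.97  1.68 -0.39  1.25 -0.15]
shift tool cm [-43.26   7.58   3.24] turn deg [ -1.07  -0.91 -85.91]
((483.12237548828125, 303.7017822265625), (63.16211700439453, 332.0718078613281), 3.8047022819519043) 0.03587180813613078
```

View pics/s5.png

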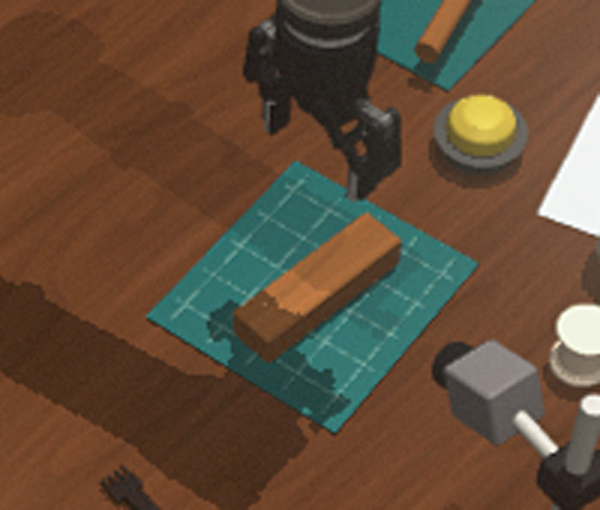

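The block lies flat in the middle of the mat (crop 320,285). I'll go to the iron with the fingers half closed.

move_arm(
  rows=[
    {"dx": -3.5, "dy": 0.6, "dz": 0, "ax": -0.2, "ay": -0.2, "az": 0, "fingers": 0},
    {"dx": -3.9, "dy": 0.7, "dz": 0, "ax": -0.2, "ay": -0.2, "az": 0, "fingers": 0},
    {"dx": -3.9, "dy": 0.7, "dz": 0, "ax": -0.2, "ay": -0.2, "az": 0, "fingers": 0},
    {"dx": -3.9, "dy": 0.7, "dz": 0, "ax": 0, "ay": 0, "az": 0, "fingers": 0},
    {"dx": -3.9, "dy": 0.7, "dz": 0, "ax": 0, "ay": 0, "az": 0, "fingers": 0},
    {"dx": -3.9, "dy": 0.7, "dz": 0, "ax": 0, "ay": 0, "az": 0, "fingers": 0},
    {"dx": -3.9, "dy": 0.7, "dz": 0, "ax": 0, "ay": 0, "az": 0, "fingers": 0},
    {"dx": -3.9, "dy": 0.7, "dz": 0, "ax": 0, "ay": 0, "az": 0, "fingers": 0},
    {"dx": -3.9, "dy": 0.7, "dz": 0, "ax": 0, "ay": 0, "az": 0, "fingers": 0},
    {"dx": -3.9, "dy": 0.7, "dz": 0, "ax": 0, "ay": 0, "az": 0, "fingers": 0},
    {"dx": -3, "dy": 0.5, "dz": 0, "ax": 0, "ay": 0, "az": 0, "fingers": 0},
    {"dx": 0, "dy": 0, "dz": 0, "ax": 0, "ay": 0, "az": -7, "fingers": 0},
    {"dx": 0, "dy": 0, "dz": 0, "ax": 0, "ay": 0, "az": -7, "fingers": 0},
    {"dx": 0, "dy": 0, "dz": 0, "ax": 0, "ay": 0, "az": -7, "fingers": 0},
    {"dx": 0, "dy": 0, "dz": 0, "ax": 0, "ay": 0, "az": -7, "fingers": 0},
    {"dx": 0, "dy": 0, "dz": 0, "ax": 0, "ay": 0, "az": -7, "fingers": 0},
    {"dx": 0, "dy": 0, "dz": 0, "ax": 0, "ay": 0, "az": -7, "fingers": 0},
    {"dx": 0, "dy": 0, "dz": 0, "ax": 0, "ay": 0, "az": -7, "fingers": 0},
    {"dx": 0, "dy": 0, "dz": 0, "ax": 0, "ay": 0, "az": -7, "fingers": 0},
    {"dx": 0, "dy": 0, "dz": 0, "ax": 0, "ay": 0, "az": -7, "fingers": 0},
  ],
)

```text
clock: 10.43
ee_pos: [0.5436, -0.2247, 0.2069]
tool_rot: [0.758, 3.019, 0.003]
force: [-1.2, 0.1, 0.6]
gripper_width: 0.504
```

```bash
python3 - <<'E'
from h import *
im,d=vision.get_image("scene"); crop(im,150,230,310,390,4,"pics/s6.png"); np.savez("pics/s6.npz",im=im,d=d)
im,d=vision.get_image("top"); crop(im,360,215,440,300,7,"pics/t6.png"); np.savez("pics/t6.npz",im=im,d=d)
need([.530,-.219,.15],down(82.5)); 
E
```

```text
clock 10.53 ee [ 0.5436 -0.2248  0.2071] F [-0.5 -0.3  0.1] w 0.499 q [-0.13  0.45  0.72  1.52 -0.32  1.26  1.7 ]
shift tool cm [ 1.63 -0.2   5.66] turn deg [  0.26   1.7  -21.04]
```

View pics/s6.png

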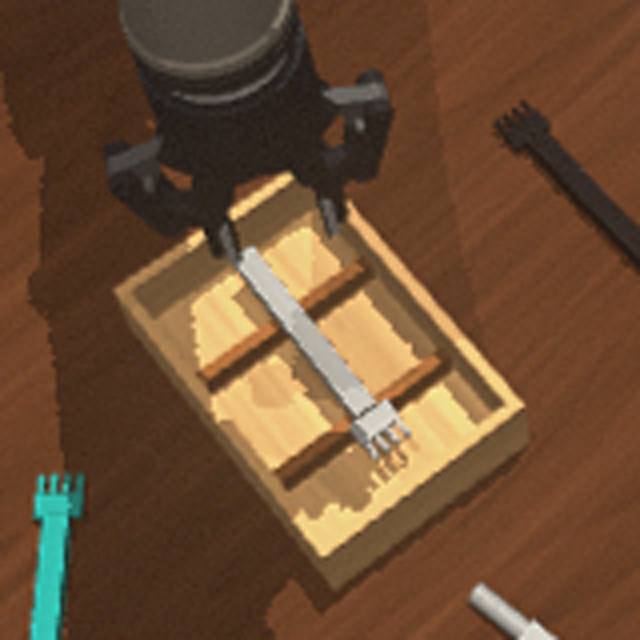

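View pics/t6.png

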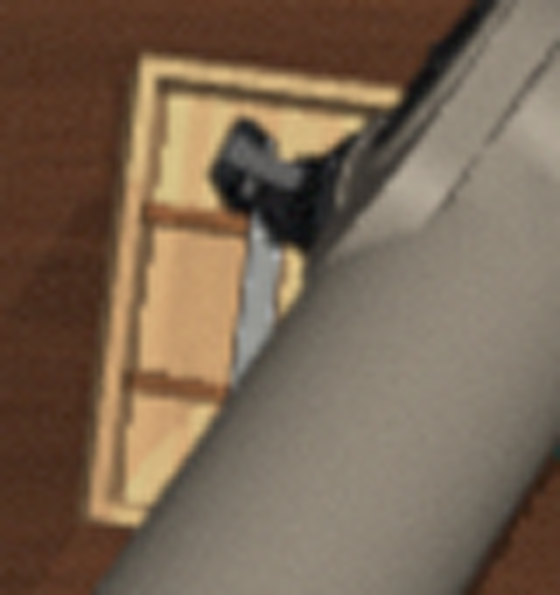

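```bash
python3 - <<'E'
from h import *
np.set_printoptions(precision=4,suppress=True)
b=np.load("pics/s6.npz"); C=cloud("scene",b["d"])
u0,v0,u1,v1=205,290,258,348
s=b["im"][v0:v1,u0:u1]; hsv=cv2.cvtColor(s,cv2.COLOR_RGB2HSV); m=((hsv[...,1]<45)&(hsv[...,2]>110)).astype(np.uint8)
k,l,st,_=cv2.connectedComponentsWithStats(m); i=1+st[1:,4].argmax(); vv,uu=np.nonzero(l==i); print(st[i])
P=np.array([atz("scene",u+u0,v+v0,.039) for u,v in zip(uu,vv)]); r=cv2.minAreaRect((P[:,:2]*1000).astype(np.float32)); print(r)
sh=P[(P[:,0]<.57)]; c=sh.mean(0); _,_,V=np.linalg.svd((sh-c)[:,:2],full_matrices=False); print("shank c",c,"ang",np.degrees(np.arctan(V[0,1]/V[0,0])),"y at x=.53",c[1]+(0.53-c[0])*V[0,1]/V[0,0], "x range",P[:,0].min(),P[:,0].max())
print(np.median(C[v0:v1,u0:u1][l==i][:,2]))
E
```

```text
[  4   2  43  53 406]
((534.0814819335938, -221.2157745361328), (24.696273803710938, 150.79029846191406), 84.9602279663086)
shank c [ 0.516  -0.2163  0.039 ] ang -7.702132553336436 y at x=.53 -0.21822936224781028 x range 0.45974175718479515 0.6092136263119023
0.03647016858017793
```

move_arm(
  rows=[
    {"dx": 0.5, "dy": 0, "dz": 0, "ax": 0, "ay": 0.5, "az": -7, "fingers": 0},
    {"dx": 0.5, "dy": 0, "dz": 0, "ax": 0, "ay": 0.5, "az": -7, "fingers": 0},
    {"dx": 0.5, "dy": 0, "dz": 2, "ax": 0, "ay": 0.5, "az": -7, "fingers": 0},
    {"dx": 0, "dy": 0, "dz": 3, "ax": 0, "ay": 0.2, "az": 0, "fingers": 0},
    {"dx": 0, "dy": 0, "dz": 2, "ax": 0, "ay": 0, "az": 0, "fingers": 0},
    {"dx": 0, "dy": 0, "dz": 1, "ax": 0, "ay": 0, "az": 0, "fingers": 0},
    {"dx": 0, "dy": 0, "dz": 0, "ax": 0, "ay": 0, "az": 0, "fingers": 0},
  ],
)

```text
clock: 11.12
ee_pos: [0.5312, -0.2211, 0.1281]
tool_rot: [0.218, 3.127, 0.001]
force: [0.4, 0.0, 0.1]
gripper_width: 0.498
```

```bash
python3 - <<'E'
from h import *
need([.530,-.219,.028],down(82.5)); 
im,d=vision.get_image("scene"); crop(im,150,230,310,390,4,"pics/s7.png"); np.savez("pics/s7.npz",im=im,d=d)
E
```

```text
clock 11.12 ee [ 0.5312 -0.2211  0.1281] F [0.4 0.  0.1] w 0.498 q [-0.07  0.5   0.61  1.63 -0.32  1.1   2.06]
shift tool cm [ 0.23  0.17 10.01] turn deg [ 0.08  0.42 -0.48]
```

View pics/s7.png

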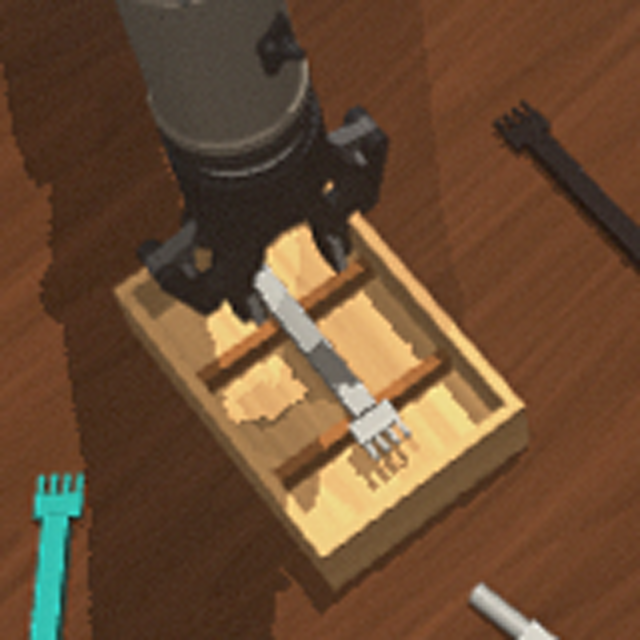

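The fingers straddle the shank, so I'll descend.

move_arm(
  rows=[
    {"dx": 0.1, "dy": 0.2, "dz": 2.5, "ax": 0, "ay": 0.4, "az": -0.5, "fingers": 0},
    {"dx": 0.1, "dy": 0, "dz": 2.5, "ax": 0, "ay": 0, "az": 0, "fingers": 0},
    {"dx": 0, "dy": 0, "dz": 2, "ax": 0, "ay": 0, "az": 0, "fingers": 0},
    {"dx": 0, "dy": 0, "dz": 1, "ax": 0, "ay": 0, "az": 0, "fingers": 0},
    {"dx": 0, "dy": 0, "dz": 0, "ax": 0, "ay": 0, "az": 0, "fingers": 0},
  ],
)

```text
clock: 11.58
ee_pos: [0.5376, -0.2227, 0.0549]
tool_rot: [0.211, 3.117, -0.008]
force: [-0.6, 0.8, 0.0]
gripper_width: 0.498
```

```bash
python3 - <<'E'
from h import *
need([.530,-.219,.028],down(82.5)); 
E
```

```text
clock 11.58 ee [ 0.5376 -0.2227  0.0549] F [-0.6  0.8  0. ] w 0.498 q [-0.04  0.59  0.57  1.7  -0.38  0.95  2.11]
shift tool cm [0.85 0.27 2.68] turn deg [-0.22  1.01 -0.25]
```

move_arm(
  rows=[
    {"dx": 0.5, "dy": 0.3, "dz": 0.7, "ax": 0, "ay": 0.5, "az": 0, "fingers": 0},
    {"dx": 0.4, "dy": 0.1, "dz": 0.7, "ax": 0, "ay": 0.5, "az": 0, "fingers": 0},
    {"dx": 0.2, "dy": 0, "dz": 0.7, "ax": 0, "ay": 0.2, "az": 0, "fingers": 0},
    {"dx": 0.1, "dy": 0, "dz": 0.5, "ax": 0, "ay": 0, "az": 0, "fingers": 0},
    {"dx": 0, "dy": 0, "dz": 0.1, "ax": 0, "ay": 0, "az": 0, "fingers": 0},
  ],
)

```text
clock: 12.0
ee_pos: [0.5294, -0.2185, 0.031]
tool_rot: [0.213, 3.131, -0.01]
force: [-1.0, -0.5, 0.2]
gripper_width: 0.499
```

```bash
python3 - <<'E'
from h import *
need([.530,-.219,.028],down(82.5)); 
E
```

```text
clock 12.0 ee [ 0.5294 -0.2185  0.031 ] F [-1.  -0.5  0.2] w 0.499 q [-0.04  0.61  0.56  1.73 -0.39  0.91  2.12]
shift tool cm [-0.07 -0.04  0.3 ] turn deg [-0.34  0.22 -0.3 ]
```

move_arm(
  rows=[
    {"dx": 0, "dy": 0, "dz": 0.4, "ax": -0.3, "ay": 0.2, "az": 0, "fingers": 1},
    {"dx": 0, "dy": 0, "dz": 0.1, "ax": 0, "ay": 0, "az": 0, "fingers": 1},
    {"dx": 0, "dy": 0, "dz": 0, "ax": 0, "ay": 0, "az": 0, "fingers": 1},
    {"dx": 0, "dy": 0, "dz": 0, "ax": 0, "ay": 0, "az": 0, "fingers": 1},
    {"dx": 0, "dy": 0, "dz": 0, "ax": 0, "ay": 0, "az": 0, "fingers": 1},
    {"dx": 0, "dy": 0, "dz": 0, "ax": 0, "ay": 0, "az": 0, "fingers": 1},
    {"dx": 0, "dy": 0, "dz": 0, "ax": 0, "ay": 0, "az": 0, "fingers": 1},
  ],
)

```text
clock: 12.58
ee_pos: [0.53, -0.2188, 0.0261]
tool_rot: [0.214, 3.133, -0.0]
force: [0.2, -0.2, -0.4]
gripper_width: 0.154
```

```bash
python3 - <<'E'
from h import *
need([.530,-.219,.028],down(82.5)); 
im,d=vision.get_image("scene"); crop(im,150,230,310,390,4,"pics/s8.png")
E
```

```text
clock 12.58 ee [ 0.53   -0.2188  0.0261] F [ 0.2 -0.2 -0.4] w 0.154 q [-0.03  0.62  0.55  1.73 -0.4   0.91  2.13]
shift tool cm [-0.01 -0.02 -0.19] turn deg [-0.    0.08 -0.32]
```

View pics/s8.png

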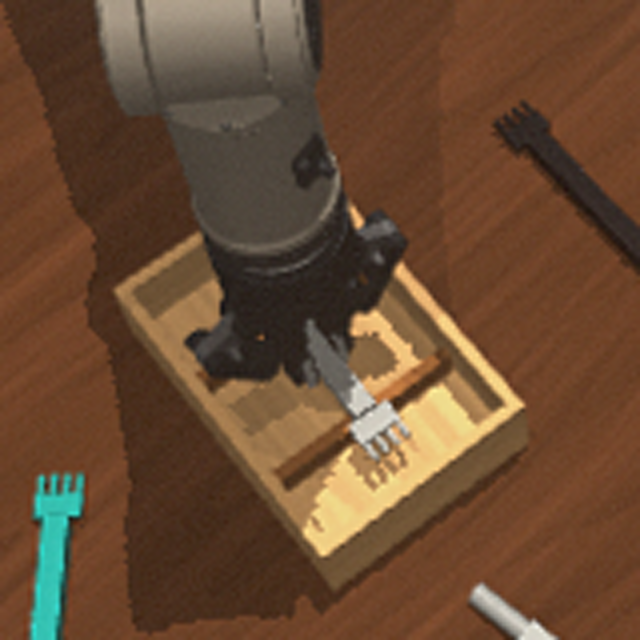

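The opening of 0.154 is about 13 mm, which matches the shank. Lifting now.

move_arm(
  rows=[
    {"dx": 0, "dy": 0, "dz": -1, "ax": 0, "ay": 0, "az": 0, "fingers": 1},
    {"dx": 0, "dy": 0, "dz": -2, "ax": 0, "ay": 0, "az": 0, "fingers": 1},
    {"dx": 0, "dy": 0, "dz": -3, "ax": 0, "ay": 0, "az": 0, "fingers": 1},
    {"dx": 0, "dy": 0, "dz": -3, "ax": 0, "ay": 0, "az": 0, "fingers": 1},
    {"dx": 0, "dy": 0, "dz": -3, "ax": 0, "ay": 0, "az": 0, "fingers": 1},
    {"dx": 0, "dy": 0, "dz": -3, "ax": 0, "ay": 0, "az": 0, "fingers": 1},
    {"dx": 0, "dy": 0, "dz": -2, "ax": 0, "ay": 0, "az": 0, "fingers": 1},
    {"dx": 0, "dy": 0, "dz": -1, "ax": 0, "ay": 0, "az": 0, "fingers": 1},
    {"dx": 0, "dy": 0, "dz": 0, "ax": 0, "ay": 0, "az": 0, "fingers": 1},
  ],
)

```text
clock: 13.38
ee_pos: [0.5261, -0.2185, 0.2157]
tool_rot: [-0.219, -3.128, -0.002]
force: [0.9, 0.6, -1.0]
gripper_width: 0.15
```

```bash
cat >> h.py <<'E'
LP=np.array([.7049,.1073,.2418]); LR=R.from_euler('ZY',[-10.6,-22.7],degrees=True)
# tool pose for display: tool x=-lens x, y=+lens y, z=-lens z
TR=R.from_matrix(LR.as_matrix()@np.diag([-1,1,-1.]))
E
python3 - <<'E'
from h import *
s=sense()
print(TR.as_matrix().round(3))
# iron mid in tool frame: (-.002,-.0007,-.006) approx (tool x=-world x)
mt=np.array([-.002,-.0005,-.006]); tip=mt+[-.075,0,0]
tgt=LP+LR.apply([-.05,0,0])-TR.apply(tip); print("display tcp",tgt.round(4),"mid",(tgt+TR.apply(mt)).round(3))
need(tgt,TR)
im,d=vision.get_image("scene"); crop(im,130,180,320,370,4,"pics/s9.png"); np.savez("pics/s9.npz",im=im,d=d)
E
```

```text
[[-0.907  0.184  0.379]
 [ 0.17   0.983 -0.071]
 [-0.386  0.    -0.923]]
display tcp [0.5921 0.1289 0.1873] mid [0.592 0.129 0.194]
clock 13.38 ee [ 0.5261 -0.2185  0.2157] F [ 0.9  0.6 -1. ] w 0.15 q [-0.1   0.42  0.65  1.52 -0.26  1.3   2.01]
shift tool cm [-1.71 35.32  2.86] turn deg [  0.53 -23.05   2.54]
```

View pics/s9.png

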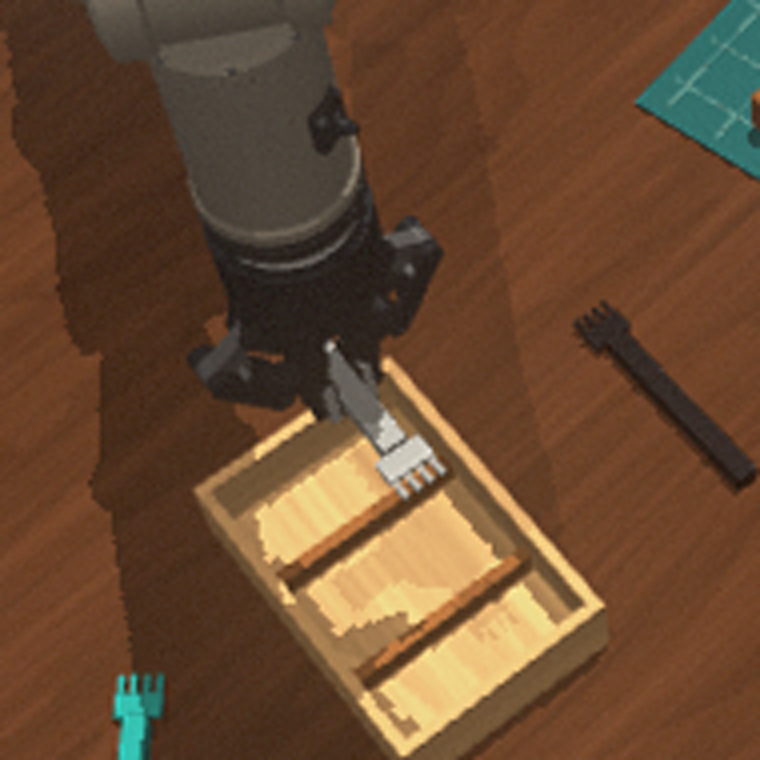

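The iron is held, with its prongs at crop (415,470). I'll tilt it first, then move sideways to a standoff well short of the lens.

move_arm(
  rows=[
    {"dx": 0, "dy": 0, "dz": 0, "ax": 0, "ay": -4, "az": 0.5, "fingers": 1},
    {"dx": 0, "dy": 0, "dz": 0, "ax": 0, "ay": -5, "az": 0.5, "fingers": 1},
    {"dx": 0, "dy": 0, "dz": 0, "ax": 0, "ay": -5, "az": 0.5, "fingers": 1},
    {"dx": 0, "dy": 0, "dz": 0, "ax": 0, "ay": -5, "az": 0.5, "fingers": 1},
    {"dx": 0, "dy": 0, "dz": 0, "ax": 0, "ay": -4, "az": 0.5, "fingers": 1},
    {"dx": 0, "dy": 2, "dz": 0, "ax": 0, "ay": 0, "az": 0, "fingers": 1},
    {"dx": 0, "dy": 3.5, "dz": 0, "ax": 0, "ay": 0, "az": 0, "fingers": 1},
    {"dx": 0, "dy": 3.8, "dz": 0, "ax": 0, "ay": 0, "az": 0, "fingers": 1},
    {"dx": 0, "dy": 3.8, "dz": 0, "ax": 0, "ay": 0, "az": 0, "fingers": 1},
    {"dx": 0, "dy": 3.8, "dz": 0, "ax": 0, "ay": 0, "az": 0, "fingers": 1},
    {"dx": 0, "dy": 3.8, "dz": 0, "ax": 0, "ay": 0, "az": 0, "fingers": 1},
    {"dx": 0, "dy": 3.8, "dz": 0, "ax": 0, "ay": 0, "az": 0, "fingers": 1},
    {"dx": 0, "dy": 3, "dz": 0, "ax": 0, "ay": 0, "az": 0, "fingers": 1},
    {"dx": 0, "dy": 0, "dz": 0, "ax": 0, "ay": 0, "az": 0, "fingers": 1},
  ],
)

```text
clock: 14.6
ee_pos: [0.5584, 0.0599, 0.1923]
tool_rot: [0.281, 2.76, -0.044]
force: [0.4, 1.2, -2.4]
gripper_width: 0.15
```

```bash
cat >> h.py <<'E'
def disp(back,mt=(-.002,-.0005,-.006)):
    return LP+LR.apply([-.05-back,0,0])-TR.apply(np.array(mt)+[-.075,0,0])
E
python3 - <<'E'
from h import *
need(disp(.08),TR); need(disp(0),TR)
E
```

```text
clock 14.6 ee [0.5584 0.0599 0.1923] F [ 0.4  1.2 -2.4] w 0.15 q [-0.65  0.16  0.48  1.92  0.09  0.74  1.12]
shift tool cm [6.4  7.29 1.42] turn deg [-0.07 -1.62 -1.  ]
clock 14.6 ee [0.5584 0.0599 0.1923] F [ 0.4  1.2 -2.4] w 0.15 q [-0.65  0.16  0.48  1.92  0.09  0.74  1.12]
shift tool cm [-1.6   7.43  1.2 ] turn deg [-0.07 -1.62 -1.  ]
```

move_arm(
  rows=[
    {"dx": 2, "dy": 1, "dz": 0.3, "ax": 0, "ay": -0.8, "az": -0.5, "fingers": 1},
    {"dx": 2, "dy": 2, "dz": 0.4, "ax": 0, "ay": -0.8, "az": -0.5, "fingers": 1},
    {"dx": 0.5, "dy": 2.5, "dz": 0.4, "ax": 0, "ay": 0, "az": 0, "fingers": 1},
    {"dx": 0, "dy": 2, "dz": 0.2, "ax": 0, "ay": 0, "az": 0, "fingers": 1},
    {"dx": 0, "dy": 0.5, "dz": 0, "ax": 0, "ay": 0, "az": 0, "fingers": 1},
    {"dx": 0, "dy": 0, "dz": 0, "ax": 0, "ay": 0, "az": 0, "fingers": 1},
  ],
)

```text
clock: 15.1
ee_pos: [0.5274, 0.1472, 0.1525]
tool_rot: [0.247, 2.752, -0.068]
force: [0.1, -0.3, -1.5]
gripper_width: 0.151
```

```bash
python3 - <<'E'
from h import *
need(disp(0),TR)
im,d=vision.get_image("scene"); crop(im,300,120,460,270,5,"pics/s10.png"); np.savez("pics/s10.npz",im=im,d=d)
im,d=vision.get_image("top"); crop(im,220,140,340,260,5,"pics/t10.png"); np.savez("pics/t10.npz",im=im,d=d)
E
```

```text
clock 15.1 ee [0.5274 0.1472 0.1525] F [ 0.1 -0.3 -1.5] w 0.151 q [-0.83  0.2   0.43  1.99  0.22  0.67  0.82]
shift tool cm [-7.51 -0.68 -0.74] turn deg [-0.7  -0.91  0.5 ]
```

View pics/s10.png

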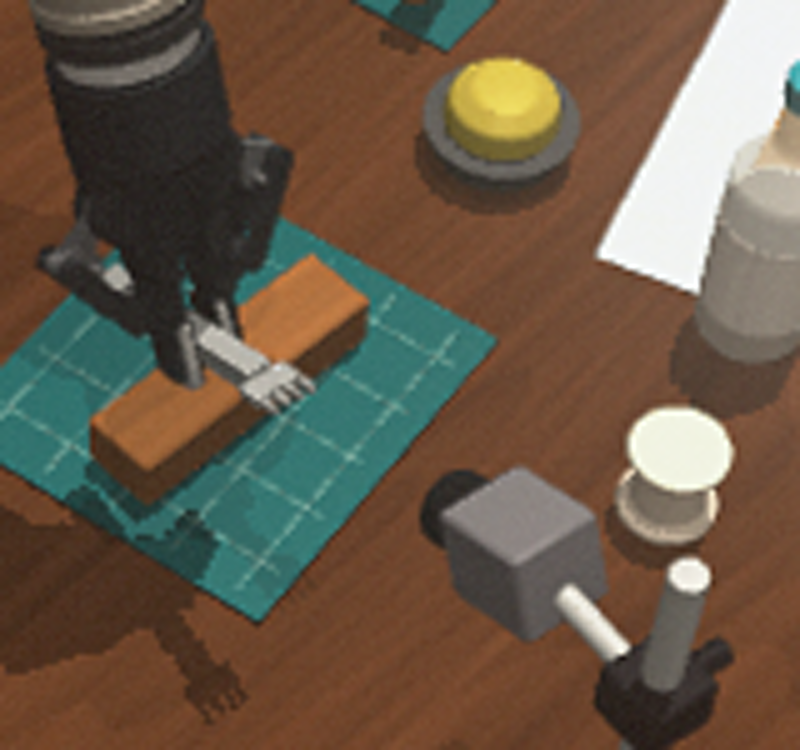

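View pics/t10.png

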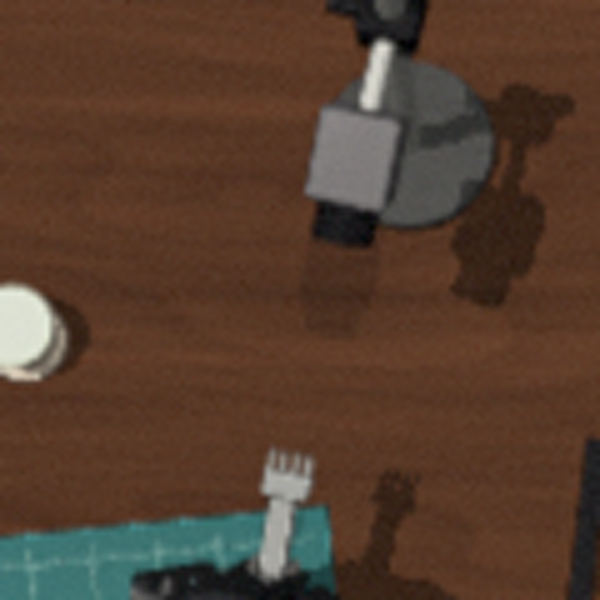

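```bash
cat > ov.py <<'E'
from h import *
import sys
def tri(us,ut):
    A=[];b=[]
    for n,p in(("scene",us),("top",ut)):
        K,E=cal(n); r=E[:3,:3]@np.array([(p[0]-K[0,2])/K[0,0],-(p[1]-K[1,2])/K[1,1],-1]); r/=np.linalg.norm(r); M=np.eye(3)-np.outer(r,r); A.append(M); b.append(M@E[:3,3])
    x=np.linalg.lstsq(np.vstack(A),np.concatenate(b),rcond=None); return x[0],np.sqrt(x[1])
def overlay(k,wins):
    s=sense(); T=R.from_rotvec(s["tool_rot"]); p=np.array(s["ee_pos"])
    # iron axes in tool frame: x=-tx,y=ty,z=-tz
    def ir(q): return p+T.apply(np.array([-.002,-.0005,-.006])+np.array([-q[0],q[1],-q[2]]))
    segs=[[(.075,-.013,0),(.075,.013,0)],[(.05,-.013,.003),(.05,.013,.003)],[(.05,-.007,.007),(.02,-.007,.007)],[(.05,.007,.007),(.02,.007,.007)],[(.064,-.013,.003),(.05,-.013,.003)],[(.064,.013,.003),(.05,.013,.003)]]
    for n,f,(u0,v0,u1,v1),sc in wins:
        im=np.load(f)["im"]; c=cv2.resize(im[v0:v1,u0:u1,::-1],None,fx=sc,fy=sc,interpolation=cv2.INTER_CUBIC)
        for a,b in segs:
            A,B=[tuple(int(t) for t in np.round((proj(n,ir(q))+.5-[u0,v0])*sc)) for q in(a,b)]; cv2.line(c,A,B,(0,0,255),1)
        cv2.imwrite(f"pics/{k}_{n}.png",c)
    d=ir((.075,0,0)); l=LR.inv().apply(d-LP); print("tip in lens (model) mm",np.round(l*1000,1),"mid",np.round(LR.inv().apply(ir((0,0,0))-LP)*1000,1))
    return ir
E
python3 - <<'E'
from ov import *
overlay("o10",[("scene","pics/s10.npz",(325,170,375,210),14),("top","pics/t10.npz",(255,220,305,260),14)])
x,r=tri((294/5+300,393/5+120),(290/5+220,455/5+140)); print(x,r); s=sense(); T=R.from_rotvec(s["tool_rot"]); print(T.inv().apply(x-s["ee_pos"]))
E
```

```text
tip in lens (model) mm [-124.3    4.8   -7.2] mid [-199.3    4.3   -6.1]
[0.59439159 0.13599102 0.18671647] [0.00337755]
[-0.07495592  0.00261165 -0.00639685]
```

View pics/o10_scene.png

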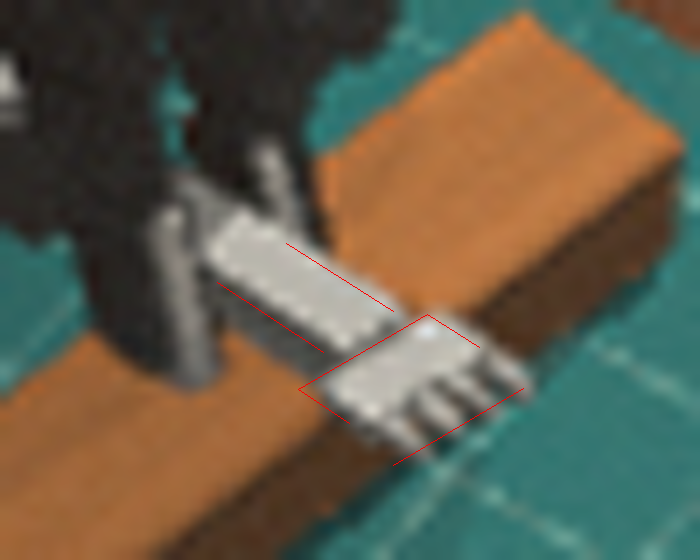

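View pics/o10_top.png

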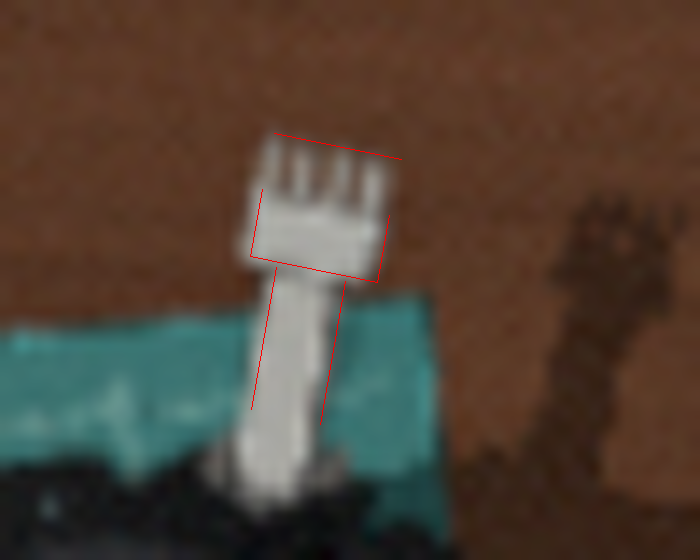

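The iron matches the model to within about 2 mm, lying slightly to +y, and its angles are good. Correcting for that and approaching.

```bash
sed -i 's/-\.002,-\.0005,-\.006/-.002,.0015,-.006/' h.py ov.py; python3 - <<'E'
from h import *
need(disp(0),TR)
E
```

```text
clock 15.2 ee [0.5278 0.1453 0.153 ] F [ 0.3 -0.8 -1.9] w 0.153 q [-0.83  0.2   0.44  1.99  0.22  0.67  0.82]
shift tool cm [-7.42 -0.68 -0.71] turn deg [-0.75 -0.88  0.33]
```

move_arm(
  rows=[
    {"dx": -1, "dy": -0.3, "dz": -0.3, "ax": -0.4, "ay": -0.4, "az": 0.2, "fingers": 1},
    {"dx": -1.5, "dy": -0.3, "dz": -0.3, "ax": -0.4, "ay": -0.4, "az": 0.1, "fingers": 1},
    {"dx": -1.5, "dy": -0.1, "dz": -0.1, "ax": 0, "ay": 0, "az": 0, "fingers": 1},
    {"dx": -1, "dy": 0, "dz": 0, "ax": 0, "ay": 0, "az": 0, "fingers": 1},
    {"dx": -0.5, "dy": 0, "dz": 0, "ax": 0, "ay": 0, "az": 0, "fingers": 1},
    {"dx": 0, "dy": 0, "dz": 0, "ax": 0, "ay": 0, "az": 0, "fingers": 1},
    {"dx": 0, "dy": 0, "dz": 0, "ax": 0, "ay": 0, "az": 0, "fingers": 1},
  ],
)

```text
clock: 15.78
ee_pos: [0.5746, 0.1121, 0.1814]
tool_rot: [0.281, 2.737, -0.062]
force: [-0.2, 0.2, -1.9]
gripper_width: 0.149
```

```bash
python3 - <<'E'
from h import *
need(disp(0),TR)
E
```

```text
clock 15.78 ee [0.5746 0.1121 0.1814] F [-0.2  0.2 -1.9] w 0.149 q [-0.73  0.22  0.45  1.88  0.14  0.72  0.97]
shift tool cm [-1.5   1.8  -0.02] turn deg [-0.7  -0.21 -0.98]
```

move_arm(
  rows=[
    {"dx": -0.3, "dy": 0.7, "dz": 0, "ax": -0.4, "ay": -0.2, "az": -0.5, "fingers": 1},
    {"dx": -0.4, "dy": 0.6, "dz": 0, "ax": -0.3, "ay": 0, "az": -0.4, "fingers": 1},
    {"dx": -0.4, "dy": 0.3, "dz": 0, "ax": 0, "ay": 0, "az": 0, "fingers": 1},
    {"dx": 0, "dy": 0, "dz": 0, "ax": 0, "ay": 0, "az": 0, "fingers": 1},
    {"dx": 0, "dy": 0, "dz": 0, "ax": 0, "ay": 0, "az": 0, "fingers": 1},
  ],
)

```text
clock: 16.2
ee_pos: [0.5865, 0.127, 0.1844]
tool_rot: [0.253, 2.739, -0.05]
force: [-1.4, 0.2, -2.4]
gripper_width: 0.152
```

```bash
python3 - <<'E'
from h import *
need(disp(0),TR)
E
```

```text
clock 16.2 ee [0.5865 0.127  0.1844] F [-1.4  0.2 -2.4] w 0.152 q [-0.72  0.25  0.43  1.85  0.12  0.73  0.99]
shift tool cm [-0.58  0.09 -0.07] turn deg [ 0.02 -0.2   0.06]
```

move_arm(
  rows=[
    {"dx": -0.4, "dy": 0.1, "dz": 0, "ax": 0, "ay": -0.1, "az": 0, "fingers": 1},
    {"dx": -0.1, "dy": 0, "dz": 0, "ax": 0, "ay": 0, "az": 0, "fingers": 1},
    {"dx": 0, "dy": 0, "dz": 0, "ax": 0, "ay": 0, "az": 0, "fingers": 1},
    {"dx": 0, "dy": 0, "dz": 0, "ax": 0, "ay": 0, "az": 0, "fingers": 1},
    {"dx": 0, "dy": 0, "dz": 0, "ax": 0, "ay": 0, "az": 0, "fingers": 1},
    {"dx": 0, "dy": 0, "dz": 0, "ax": 0, "ay": 0, "az": 0, "fingers": 1},
  ],
)

```text
clock: 16.7
ee_pos: [0.591, 0.1281, 0.1858]
tool_rot: [0.25, 2.738, -0.051]
force: [-0.1, -0.4, -2.0]
gripper_width: 0.151
```

```bash
python3 - <<'E'
from ov import *
need(disp(0),TR)
for k,n in(("s11","scene"),("t11","top")):
    im,d=vision.get_image(n); np.savez(f"pics/{k}.npz",im=im,d=d)
overlay("o11",[("scene","pics/s11.npz",(340,170,420,230),10),("top","pics/t11.npz",(260,160,320,220),10)])
need(disp(0),TR)
E
```

```text
clock 16.7 ee [0.591  0.1281 0.1858] F [-0.1 -0.4 -2. ] w 0.151 q [-0.72  0.26  0.43  1.83  0.12  0.73  1.  ]
shift tool cm [-0.14 -0.1  -0.1 ] turn deg [ 0.02 -0.18  0.17]
tip in lens (model) mm [-51.4   1.2  -1.2] mid [-126.4    1.    -1. ]
clock 16.8 ee [0.591  0.1281 0.1858] F [-0.4 -0.5 -0.9] w 0.15 q [-0.72  0.26  0.43  1.83  0.12  0.73  1.  ]
shift tool cm [-0.14 -0.1  -0.1 ] turn deg [ 0.02 -0.18  0.18]
```

View pics/o11_scene.png

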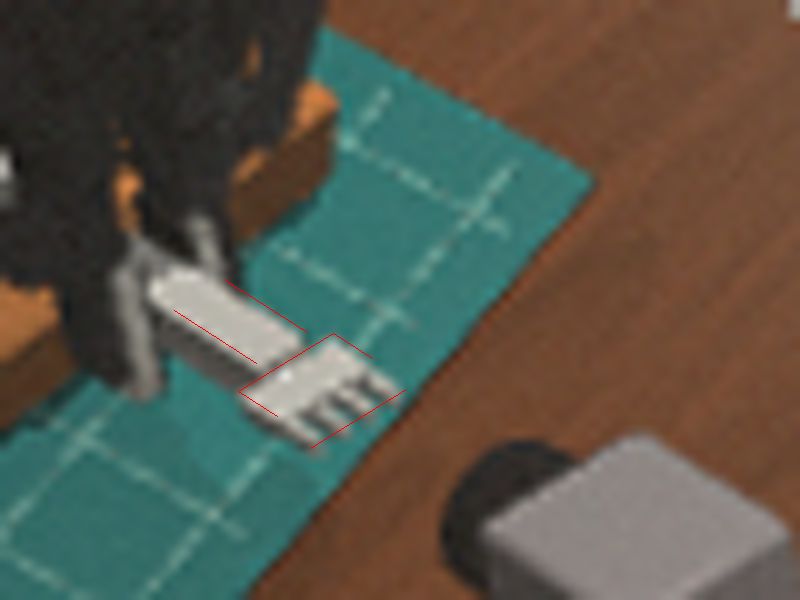

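View pics/o11_top.png

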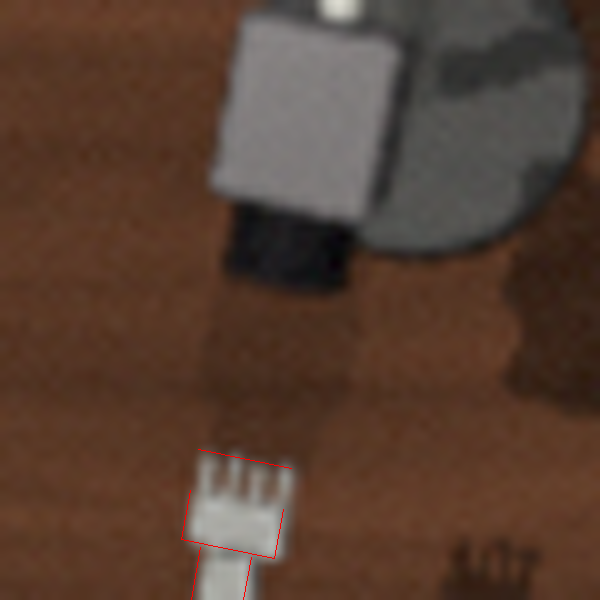

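```bash
python3 - <<'E'
from ov import *
x,r=tri((356/10+340-.5,422/10+170-.5),(247/10+260-.5,461/10+160-.5)); print("tri tip in lens mm",LR.inv().apply(x-LP)*1000,r*1000)
b=np.load("pics/s11.npz"); C=cloud("scene",b["d"])
P=C[185:240,350:400].reshape(-1,3)
# depth: iron points near the head
d=LR.inv().apply(C.reshape(-1,3)-LP); m=(d[:,0]<-.045)&(d[:,0]>-.085)&(abs(d[:,1])<.03)&(abs(d[:,2])<.03); print(m.sum(),np.median(d[m],0)*1000, np.percentile(d[m],[3,97],axis=0)*1000)
crop(b["im"],280,100,460,270,4,"pics/s11.png")
s=sense();print(np.round(s["qd"],4))
E
```

```text
tri tip in lens mm [-52.06006206   0.74712397  -2.24759899] [0.12396432]
129 [-6.71498793e+01  4.23365761e-02 -9.46388928e-01] [[-83.99360153 -12.02168504  -5.27960613]
 [-51.97993048  12.83864352   4.3813813 ]]
[ 0.0023  0.     -0.0004 -0.001  -0.0008 -0.0011  0.0014]
```

View pics/s11.png

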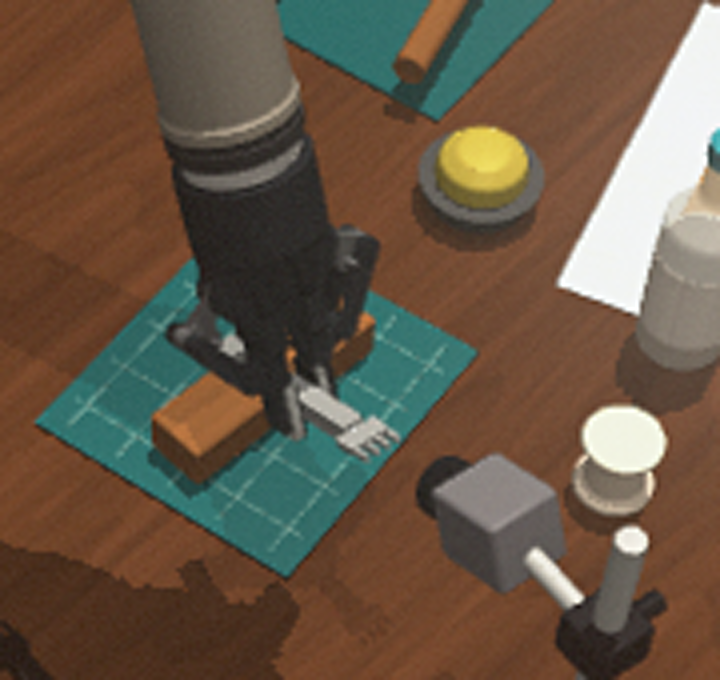

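The picture shows the prongs at (378,440) facing the lens at (435,485), the block flat on the mat, and the bystanders where they were. The triangulated tip is 52 mm in front of the lens, within 2.5 mm of the line of sight. The arm is still, so I'm handing in.

```bash
python3 -c "
from workcell import sign_off; print(sign_off())"
```

```text
the job is handed in; nothing more can be done
None
```

The block is flat near the centre of the mat, and I handed in with the gripper holding the steel stitching iron still in front of the inspection camera. `sign_off` gave no verdict.

- **Prong ends:** two-camera triangulation puts them about 52 mm in front of the lens, 0.7 mm off sideways and 2.2 mm off in height. The hand-pose model gave 51, 1.2 and -1.2 mm, so the two agree.
- **Alignment:** the gripper is within about 0.3° of the pose that lines the iron up with the fitted line of sight. In the enlarged views the iron's outline matched the model to about 2 mm.
- **Grip:** the opening corresponds to about 13 mm, which matches the 14 mm shank. The joints were motionless before hand-in.
- **Other things:** the last picture showed the block still on the mat, and the bottle, spool and wax dish in place. I did not check the punch in it; the arm never went near it. Nothing touched the camera or its stand.

Two things went differently from plan. While closing on the block, the hand rode up about 8 mm, so the grip was shallower than intended, though it held level. Setting the block down pressed with about 22 N.

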